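Slide the earth collar along the bent copper rail into its spring terminal

ROBOT

A 6-joint arm with a two-finger parallel gripper is mounted at the origin on the work surface. World frame = base frame: x ahead of the robot, y to its left, z up, the work surface at z = 0. Lengths are in m, angles in rad, forces in N, time in s.
With the tool pointing down it reaches from about 0.275 to 0.975 m from the base axis. Payload 8.4 kg.
Tool frame: the origin (TCP) lies at the very end of the fingers, on their centre line; the grasp point (between the pads) lies 19 mm behind it; z points along the fingers, y is the direction in which the jaws open and shut (so a half turn about z gives the same grasp; the last joint's range is limited). The gripper opens to 92 mm and grips with 3 to 60 N. Pads are 20 mm wide; open, the fingers measure 128 mm over their backs; the gripper's body (75 mm by 189 mm) begins 69 mm behind the grasp point.
Start: joints at [1.18, 0.353, 1.633, -0, 1.155, -0.002], TCP at [0.237, 0.578, 0.215] pointing down, gripper open.
Joint ranges: [-2.63, 2.63], [-0.92, 2.1], [0.06, 2.66], [-1.3, 4.44], [0, 2.69], [-3.02, 3.02]. Speed limits (rad/s): [2.22, 2.22, 2.79, 3.14, 3.14, 3.14].

INTERFACE

Orientations are given as a unit quaternion [w, x, y, z].
In Python, from rig import sense, capture, get_calibration, finish_job gives the robot as it stands.
- The arm moves only by the tool arm_command, never from a script. Its argument "commands" is a list of rows, each an object with "slide": the shift along the tool's x, y, z in cm, a list of three; "twist": the turn, a rotation vector about the tool's x, y, z in rad, a list of three; "jaw": the opening, from -1 (shut) to 1 (fully open). A call has 1 to 8 rows; each row is the pose to reach, as a shift and turn from the pose commanded when the call began, along the tool's axes at that moment; what a row does not reach only later rows make up. A row lasts 1/8 s, in which the tool goes at most 62.5 mm and 10.7 degrees, less where a joint would pass 70% of its speed; a pose out of reach is approached as far as the arm can. A call with a gripper value outside its range is refused whole. The fingers move at their own pace and stop on an object; "grip_force" is the grip in N (left out, the last holds). Time passes only in rows, so rows that repeat a pose let the fingers close. It gives the time, the measured TCP pose, the force and the opening at its end, in the units of the state.
- sense(): the state, without advancing time (a new reading comes with each control period).
- capture(name): name is "side" or "top"; returns the picture (400x640x3 uint8, red, green, blue); there is no depth.
- get_calibration(name): a dict with "fx", "fy", "cx", "cy" (pixels), "position" and "rotation" of the camera in the world. Camera axes: x right, y down, z forward; pixel columns grow to the right and rows downward; lengths in m; the calibration is good to about 2 mm. A picture is of the moment at which its call begins. get_calibration takes no time and is no camera call.
- finish_job(): hands the job in, once; it reports no verdict.
The state is a dict: "t": time; "joint_pos": joint angles; "dq": joint speeds; "joint_torque": joint torques, N m; "position": TCP position; "tool_rot": TCP orientation; "force": force on the tool from outside, world axes, zero at the start; "torque": the same for the moment, N m; "width": finger opening in m.
Only numpy, scipy, OpenCV 4.12 (cv2) and the standard library are available. Lean on these libraries where they do the work, as an engineer would, in place of code of your own. Each camera call takes 0.05 s, during which the arm holds its last target.

TASK

Earth the workbench: slide the brass collar along the bent copper rail, round both corners and in between the white terminal's spring jaws, until it has pressed the green end pad fully home. Then tug it back against the jaws to check that they hold it, and let go. Ease it along without forcing collar, rail or terminal, and leave the boards, the screwdriver and the solder reel where they are.

Things in the scene. Friction and masses are not known exactly. Their poses are not given: they have to be found in the camera images.
- rail: Copper wire rail, 8 mm thick and rigid, on a black mat 320 x 400 x 3 mm. Origin: centre of the mat's underside on the bench, z up. Wire axis level, 85 mm up. First straight: from (x, y) = (50, -132) mm in this frame, a black disc behind it, along +y to (50, -35). Last straight: from (-50, 35) along +y through the terminal to (-50, 170). Posts only at the two far ends.
- bend_one (a point): Centre of the first bend's arc, at wire height, (15, -35) mm in the rail's frame, same axes. The wire turns left through a quarter circle of radius 35 mm from (50, -35) to (15, 0), then runs straight along -x to (-15, 0).
- bend_two (a point): Centre of the second bend's arc, at wire height, (-15, 35) mm in the rail's frame, same axes. The wire turns right through a quarter circle of radius 35 mm from (-15, 0) to (-50, 35).
- collar_ring (a point): Middle of the bore of the brass sleeve on the wire: 20 mm long, 28 mm outside, bore 12 mm (2 mm play all round; it hangs with its axis 2 mm below the wire's). y axis: along the bore, the way to go; z up. Starts on the first straight. A steel weight below (20 mm across, to 33 mm below) keeps the stem up. Collar about 0.14 kg. Tipped, it binds on the wire; held upright it slides.
- collar_stem (a point): Grip point: the middle of the collar's red upright round stem, 14 mm across, which reaches from the sleeve's top (14 mm above the bore's middle) to 52 mm above it; this point is 32 mm above it. The stem can also turn in a light grip as the collar swings round a bend.
- pad (a joint): Green spring pad (28 mm wide, 26 high) across the wire: the terminal's end stop, facing the collar. The white terminal is clamped on the last straight, pad face anywhere from rail y = 105 to 135 mm: find it by feel or sight. Value: how far it is pressed, in m, along the rail's +y: 0 free, 0.005 fully home on its hard stop. Soft spring, 1 to 2.5 N. Terminal's top: 14 mm above the wire.
- jaw_a (a joint): Brass spring jaw on the wire's -x side, at wire height (7 mm up and down), part of the terminal. Value: travel outwards in m, 0 sprung in, about 0.003 as the sleeve passes. Jaws 22 mm apart; sloping leads begin 41 mm short of the pad's free face; square backs, 18.5 mm short of it, spring in behind the sleeve once it has pressed the pad over 1.5 mm, and bar its way back.
- jaw_b (a joint): The like jaw on the +x side. Pushing the collar through both takes about 3 to 7 N; beyond them only the pad's spring and then its hard stop resist. A tug of 3 to 10 N proves the catch; over 25 N harms terminal or rail. White blocks behind the jaws, 35 to 47 mm off the wire, reach 12 mm above the wire.
- board_a: Orange circuit board, 50 x 80 mm, parts up to 22 mm high; origin under its centre. Bystander.
- board_b: Orange circuit board, 60 x 60 mm, parts up to 18 mm high; origin under its centre. Bystander.
- driver: Blue screwdriver, 170 mm long, lying on the bench beside the mat. Bystander.
- reel: Grey solder reel standing on its flange, 60 mm across, 40 mm high. Origin under its centre. Bystander.
Not all that is in view belongs to the job. Of the things that look like the part that bears collar_ring, the middle-sized one is meant.

How it is judged:
On the way, in this order (a step that is already met when the one before it is completed fails the run):
1. the collar has pressed the pad fully home and both jaws have sprung in behind it (value of joint pad above 0.0042 m and value of joint each of jaw_a, jaw_b below 0.0015 m), for 0.15 s.
2. the collar is tugged back against the jaws (a pull of about 1.5 N or more) and they hold it (value of joint pad between 0.0004 and 0.0032 m and contact force between collar and terminal above 4 N and value of joint each of jaw_a, jaw_b below 0.0015 m), for 0.1 s.
At the end, for the whole second after the job is handed in: The collar rests in the terminal (its middle beyond y = 80 mm in the rail's frame), held between the pad, which it keeps pressed by at least 0.4 mm, and both jaws, sprung in behind it (under 1.5 mm open), and it lies still (value of joint pad above 0.0004 m and value of joint each of jaw_a, jaw_b below 0.0015 m and y of collar_ring in the frame of rail above 0.08 m and linear speed of collar below 0.02 m/s); the robot touches nothing.
It fails at once if the collar is forced against the rail (over 25 N) (contact force between collar and rail above 25 N).
It fails at once if the collar is rammed or yanked against the terminal (over 25 N) (contact force between collar and terminal above 25 N).
It fails at once if a bystander is moved more than 20 mm (distance of any of board_a, board_b, driver, reel from where it was at the start of the episode above 0.02 m).
It also fails if it takes over 72 s, if anything falls off the work surface, if the arm or the gripper's body presses on something with over 40 N, if the wrist force passes 120 N, or if a joint passes its speed limit or range.

## Working session

There is one attempt and no reset: what is moved stays moved. The work goes in short steps, Python scripts to look and compute and a tool call to move; the robot and the scene stay as the last step left them, time stands still between calls to the robot, and variables do not carry over. Pictures are saved under pics/ and viewed, and the job is handed in when it is done.

Besides the shell and the picture viewer there is one more tool, called after "Emit:" as a command line: name --argument value ..., lists and objects as JSON in quotes. arm_command: Moves the arm, as the interface text tells. Its arguments: {"type":"object","properties":{"commands":{"type":"array","items":{"type":"object","properties":{"slide":{"type":"array","items":{"type":"number"}},"twist":{"type":"array","items":{"type":"number"}},"jaw":{"type":"number"}}}},"grip_force":{"type":"number"}},"required":["commands"]}

```bash
ls; mkdir -p pics; python3 - <<'E'
from rig import *
import cv2
s=sense();print(s)
for n in("top","side"):
    print(n,get_calibration(n))
    cv2.imwrite(f"pics/{n}0.png",capture(n)[:,:,::-1])
E
```

```text
pics
{'t': 0.0, 'joint_pos': array([ 1.17957784e+00,  3.53654700e-01,  1.63415671e+00,  5.65681726e-06,
        1.15519331e+00, -2.41612097e-03]), 'dq': array([-1.63769474e-05,  1.17057063e-03,  8.85358655e-04, -9.09096632e-04,
       -1.83348940e-04,  7.08616841e-04]), 'joint_torque': array([-8.63559967e-05, -5.93840110e+01, -3.34223986e+01,  6.98633725e-02,
        2.33916985e-02, -1.43522057e-04]), 'position': array([0.23673789, 0.5778765 , 0.21384995]), 'tool_rot': array([-1.40600959e-04,  1.93180105e-01,  9.81163059e-01, -6.91896282e-04]), 'force': array([ 0.68161752, -0.10323924, -0.38500023]), 'torque': array([-0.03895584, -0.01885997,  0.06699155]), 'width': 0.09162110100521897}
top {'fx': 491.4147541107896, 'fy': 491.4147541107896, 'cx': 323.0898389212994, 'cy': 200.78577891473816, 'position': array([0.54479449, 0.03305763, 1.06135075]), 'rotation': array([ 0.03587368, -0.69713464,  0.71439815, -0.04849388])}
side {'fx': 368.6152326505328, 'fy': 368.6152326505328, 'cx': 325.9740932777635, 'cy': 199.56237164149016, 'position': array([ 0.28554089, -0.40097383,  0.64864138]), 'rotation': array([-0.3592928 ,  0.87064799, -0.30800575,  0.13421337])}
```

View pics/top0.png

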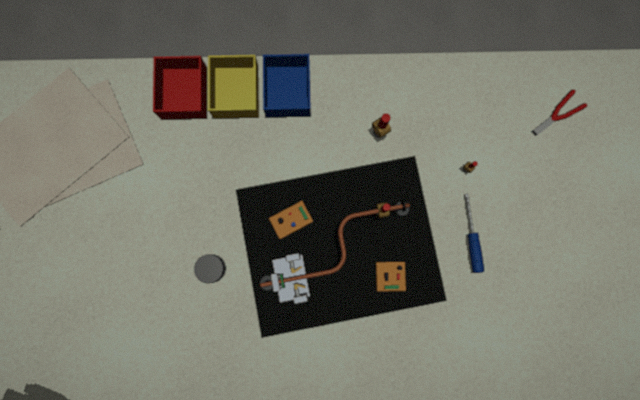

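View pics/side0.png

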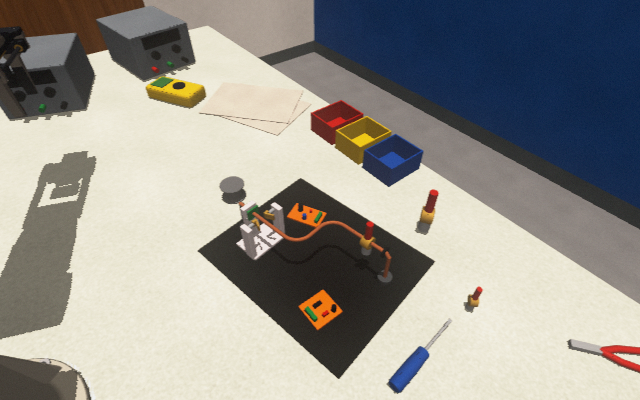

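```bash
cat > h.py <<'E'
import numpy as np, cv2
from rig import *
from scipy.spatial.transform import Rotation as R
def cam(n):
    c=get_calibration(n); q=np.asarray(c['rotation'])
    Rm=R.from_quat(q[[1,2,3,0]]).as_matrix() if q.shape==(4,) else q
    return c,Rm,np.asarray(c['position'])
def ray(n,uv):
    c,Rm,p=cam(n); d=np.array([(uv[0]-c['cx'])/c['fx'],(uv[1]-c['cy'])/c['fy'],1.])
    return p,Rm@d
def onplane(n,uv,z):
    p,d=ray(n,uv); return p+d*(z-p[2])/d[2]
def proj(n,P):
    c,Rm,p=cam(n); q=Rm.T@(np.asarray(P)-p); return np.array([c['fx']*q[0]/q[2]+c['cx'],c['fy']*q[1]/q[2]+c['cy']])
def tri(a,b):
    p1,d1=ray("top",a);p2,d2=ray("side",b)
    s=np.linalg.lstsq(np.c_[d1,-d2],p2-p1,rcond=None)[0]
    A=p1+s[0]*d1;B=p2+s[1]*d2
    return (A+B)/2,np.linalg.norm(A-B)
E
python3 - <<'E'
from h import *
for n in("top","side"):
    im=cv2.imread(f"pics/{n}0.png")
    m=(im.max(2)<45).astype(np.uint8)*255
    m=cv2.morphologyEx(m,cv2.MORPH_CLOSE,np.ones((5,5)))
    cs,_=cv2.findContours(m,0,1)
    for c in sorted(cs,key=cv2.contourArea)[-4:]:
        x,y,w,h=cv2.boundingRect(c); print(n,x,y,w,h,cv2.contourArea(c))
        if 150<x+w/2<460 and 150<y+h/2<350 and cv2.contourArea(c)>5000:
            hull=cv2.convexHull(c); ap=cv2.approxPolyDP(hull,6,True)[:,0]
            W=[onplane(n,p,0.003) for p in ap.astype(float)]
            print(ap.tolist(),np.round(W,4).tolist(),[round(float(np.linalg.norm(W[i]-W[i-1])),4) for i in range(len(W))])
im=cv2.imread("pics/top0.png")
cv2.imwrite("pics/top0c.png",cv2.resize(im[150:345,225:455],None,fx=3,fy=3,interpolation=2))
im=cv2.imread("pics/side0.png")
cv2.imwrite("pics/side0c.png",cv2.resize(im[170:350,190:490],None,fx=2.6,fy=2.6,interpolation=2))
E
```

```text
top 265 109 45 8 247.0
top 265 56 42 49 354.5
top 156 59 50 60 2816.5
top 237 157 209 180 26796.5
[[413, 157], [445, 299], [262, 336], [237, 190]] [[0.7639, -0.1877, 0.003], [0.4551, -0.2414, 0.003], [0.3892, 0.1478, 0.003], [0.6995, 0.1986, 0.003]] [0.3916, 0.3134, 0.3947, 0.3144]
side 286 223 28 14 221.0
side 141 28 40 32 560.5
side 0 26 57 88 1862.5
side 250 225 154 141 12250.5
[[331, 225], [392, 248], [403, 283], [396, 307], [346, 365], [322, 363], [263, 303], [250, 269], [282, 241]] [[0.658, 0.0237, 0.003], [0.7199, -0.1116, 0.003], [0.6723, -0.1873, 0.003], [0.6218, -0.2152, 0.003], [0.4747, -0.2364, 0.003], [0.4448, -0.2079, 0.003], [0.4275, -0.0477, 0.003], [0.4486, 0.0357, 0.003], [0.5425, 0.0555, 0.003]] [0.1198, 0.1487, 0.0894, 0.0576, 0.1487, 0.0412, 0.1612, 0.086, 0.096]
```

View pics/top0c.png

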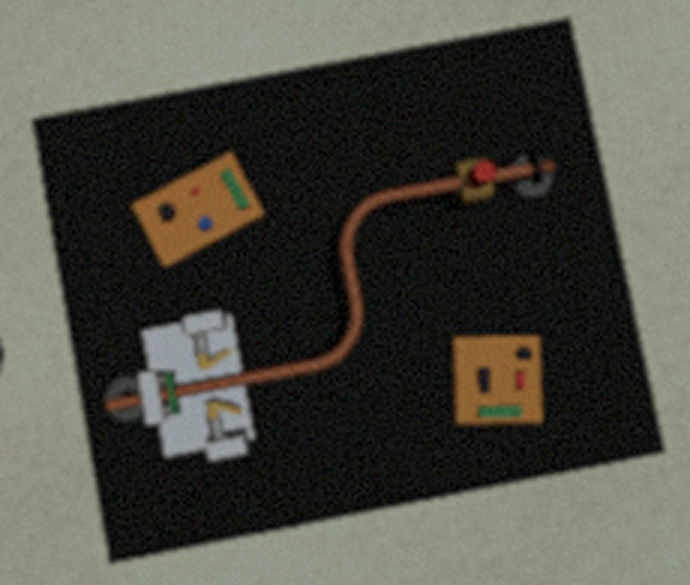

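View pics/side0c.png

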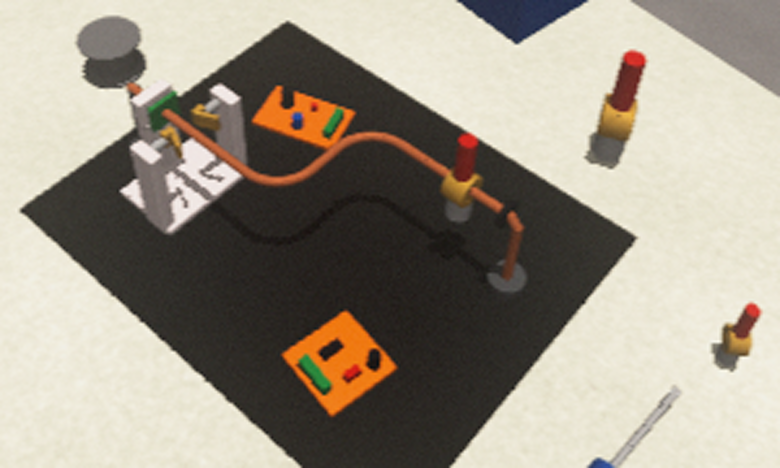

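Pieces like the collar in the top view: large at (381,125), middle-sized at (385,208) on the wire, and small at (470,167). The enlarged crops show the one on the wire is middle-sized, so that is the one meant. Next I fit the rail frame from the mat and the wire straights.

```bash
python3 - <<'E'
from h import *
im=cv2.imread("pics/top0.png"); g=im.max(2).astype(int)
m=(g<80).astype(np.uint8)*255
m[:150]=0;m[:,:225]=0;m[:,455:]=0;m[345:]=0
cs,_=cv2.findContours(cv2.morphologyEx(m,cv2.MORPH_CLOSE,np.ones((5,5))),0,1)
c=max(cs,key=cv2.contourArea)
W=np.array([onplane("top",p,0.003)[:2] for p in c[:,0].astype(float)],np.float32)
r=cv2.minAreaRect(W);print(r)
W0=cv2.boxPoints(r)
ap=cv2.approxPolyDP(cv2.convexHull(c),6,True)[:,0].astype(float)
C=np.array([onplane("top",p,0.003)[:2] for p in ap]);print(C)
cen=C.mean(0)
# +y axis: towards larger world y, long edges
k=np.argsort(C[:,1]); y=C[k[2:]].mean(0)-C[k[:2]].mean(0); y/=np.linalg.norm(y); x=np.array([y[1],-y[0]])
print("cen",cen,"yaw",np.degrees(np.arctan2(x[1],x[0])))
hsv=cv2.cvtColor(im,cv2.COLOR_BGR2HSV)
# copper
mc=((hsv[:,:,0]<14)&(hsv[:,:,1]>100)&(hsv[:,:,2]>60))
v,u=np.nonzero(mc)
P=np.array([onplane("top",(a,b),0.085)[:2] for a,b in zip(u,v)])
L=np.c_[(P-cen)@x,(P-cen)@y]*1000
def fit(sel,ax):
    q=L[sel]; f=np.polyfit(q[:,ax],q[:,1-ax],1); print(len(q),"slope deg",np.degrees(np.arctan(f[0])),"mean",q.mean(0), "std",np.std(q[:,1-ax]-np.polyval(f,q[:,ax])))
fit((abs(L[:,0]-50)<14)&(L[:,1]>-72)&(L[:,1]<-38),1)
fit((abs(L[:,0]+50)<14)&(L[:,1]>38)&(L[:,1]<90),1)
fit((abs(L[:,1])<14)&(abs(L[:,0])<15),0)
np.save("L.npy",L)
for n in("top","side"):
    im=cv2.imread(f"pics/{n}0.png");hsv=cv2.cvtColor(im,cv2.COLOR_BGR2HSV)
    mr=(((hsv[:,:,0]<6)|(hsv[:,:,0]>174))&(hsv[:,:,1]>170)&(hsv[:,:,2]>70)).astype(np.uint8)
    k,l,st,ce=cv2.connectedComponentsWithStats(mr)
    for i in range(1,k):
        if st[i,4]>8: print(n,st[i],ce[i])
E
```

```text
((0.576752245426178, -0.02060253918170929), (0.3185025155544281, 0.3984817862510681), 9.48757266998291)
[[ 0.76609351 -0.18780375]
 [ 0.45300215 -0.24129475]
 [ 0.38714676  0.14781383]
 [ 0.69950998  0.20077304]]
cen [ 0.5764381  -0.02012791] yaw 9.664686567366331Traceback (most recent call last):
  File "<stdin>", line 20, in <module>
  File "h.py", line 12, in onplane
    p,d=ray(n,uv); return p+d*(z-p[2])/d[2]
        ~~~^^^^^^
  File "h.py", line 9, in ray
    c,Rm,p=cam(n); d=np.array([(uv[0]-c['cx'])/c['fx'],(uv[1]-c['cy'])/c['fy'],1.])
           ~~~^^^
  File "h.py", line 5, in cam
    c=get_calibration(n); q=np.asarray(c['rotation'])
ValueError: time passes only in moves, steps and waits
```

```bash
sed -i 's/^def cam/import functools\n@functools.lru_cache(None)\ndef cam/' h.py; python3 - <<'E'
from h import *
cen=np.array([0.5766,-0.0204]);a=np.radians(9.57);x=np.array([np.cos(a),np.sin(a)]);y=np.array([-x[1],x[0]])
im=cv2.imread("pics/top0.png")
hsv=cv2.cvtColor(im,cv2.COLOR_BGR2HSV)
mc=((hsv[:,:,0]<14)&(hsv[:,:,1]>100)&(hsv[:,:,2]>60))
mc[:160]=0;mc[335:]=0;mc[:,:240]=0;mc[:,440:]=0
v,u=np.nonzero(mc)
P=np.array([onplane("top",(a,b),0.085)[:2] for a,b in zip(u,v)])
L=np.c_[(P-cen)@x,(P-cen)@y]*1000
def fit(sel,ax):
    q=L[sel]; f=np.polyfit(q[:,ax],q[:,1-ax],1); print(len(q),"slope deg",np.degrees(np.arctan(f[0])),"mean",q.mean(0), "std",np.std(q[:,1-ax]-np.polyval(f,q[:,ax])))
fit((abs(L[:,0]-50)<14)&(L[:,1]>-72)&(L[:,1]<-38),1)
fit((abs(L[:,0]+50)<14)&(L[:,1]>38)&(L[:,1]<90),1)
fit((abs(L[:,1])<14)&(abs(L[:,0])<15),0)
np.save("L.npy",L)
for n in("top","side"):
    im=cv2.imread(f"pics/{n}0.png");hsv=cv2.cvtColor(im,cv2.COLOR_BGR2HSV)
    mr=(((hsv[:,:,0]<5)|(hsv[:,:,0]>174))&(hsv[:,:,1]>170)&(hsv[:,:,2]>70)).astype(np.uint8)
    k,l,st,ce=cv2.connectedComponentsWithStats(mr)
    for i in range(1,k):
        if st[i,4]>8: print(n,st[i],ce[i])
    mg=((hsv[:,:,0]>50)&(hsv[:,:,0]<85)&(hsv[:,:,1]>120)&(hsv[:,:,2]>30)).astype(np.uint8)
    k,l,st,ce=cv2.connectedComponentsWithStats(mg)
    for i in range(1,k):
        if st[i,4]>8: print(n,"green",st[i],ce[i])
E
```

```text
69 slope deg 0.3125790413225488 mean [ 49.97658519 -55.1549143 ] std 2.373286884018735
110 slope deg 0.43614558128053815 mean [-49.7493573  62.7469442] std 2.393070548452948
64 slope deg 0.4945891727249429 mean [-0.38122717 -0.35730735] std 2.3975204394885385
top [ 154   56   47   56 1790] [180.33463687  88.49162011]
top [552  90  34  30 230] [565.45217391 107.97826087]
top [381 114   9   9  50] [385.22 118.18]
top [473 162   4   4  11] [474.18181818 163.45454545]
top [383 203   7   8  40] [386.05 206.75]
top green [300 208   7  11  17] [302.88235294 213.05882353]
top green [386 286  12   2  18] [391.94444444 286.66666667]
side [152  67   5   5  18] [153.94444444  68.55555556]
side [312 100  51  29 678] [338.98082596 114.66666667]
side [430 190   8   6  39] [433.46153846 192.56410256]
side [365 221   9  19  99] [368.83838384 229.68686869]
side [477 287   5   5  17] [479. 289.]
side [323 311   5   6  20] [325.  313.3]
side [601 346  39  26 435] [621.38850575 354.93333333]
side green [167  61   5   4  13] [168.76923077  62.76923077]
side green [151  78  19   9  78] [160.97435897  81.83333333]
side green [ 39 104   6   6  24] [ 41.83333333 106.25      ]
side green [248 206   9   7  12] [251.91666667 208.66666667]
side green [315 212   7   9  27] [318.07407407 216.33333333]
side green [306 307  11  15  65] [310.83076923 313.69230769]
```

```bash
cat >> h.py <<'E'
cen=np.array([0.5766,-0.0204]);a_=np.radians(9.57);X=np.array([np.cos(a_),np.sin(a_)]);Y=np.array([-X[1],X[0]])
def toR(p): d=np.asarray(p)[:2]-cen; return np.array([d@X,d@Y])*1000
def toW(r): return cen+(r[0]*X+r[1]*Y)/1000
def st():
    s=sense(); q=s['tool_rot']; M=R.from_quat(q[[1,2,3,0]]).as_matrix()
    yaw=np.degrees(np.arctan2(M[:,1]@np.r_[Y,0],M[:,1]@np.r_[X,0]))
    f=s['force']; print("t %.2f"%s['t'],"rail xy",np.round(toR(s['position']),2),"z %.4f"%s['position'][2],"yaw(tool y in rail) %.2f"%yaw,"tilt %.2f"%np.degrees(np.arccos(-M[2,2])),
     "F rail",np.round([f[:2]@X,f[:2]@Y,f[2]],2),"tq",np.round(s['torque'],2),"w %.1f"%(s['width']*1000),"q6 %.2f"%s['joint_pos'][5])
    return s,M
def delta(target_r,z,yawdeg=None):
    s,M=st(); d=np.r_[toW(target_r),z]-s['position']; sl=M.T@d*100
    tw=None
    if yawdeg is not None:
        y=np.radians(yawdeg); ty=np.r_[np.cos(y)*X+np.sin(y)*Y,0]; tz=np.array([0,0,-1.]); T=np.c_[np.cross(ty,tz),ty,tz]
        tw=R.from_matrix(M.T@T).as_rotvec()
    print("slide cm",np.round(sl,2),"twist",None if tw is None else np.round(tw,3))
E
python3 - <<'E'
from h import *
for z in (.125,.130,.135): print(z,toR(onplane("top",(386.05,206.75),z)))
print(toR(onplane("side",(368.8,229.7),.116)),toR(onplane("side",(369.3,222),.135)))
P,e=tri((386.3,206.3),(369.5,222.5));print(P,e,toR(P))
# sleeve brass
for n in("top","side"):
    im=cv2.imread(f"pics/{n}0.png");hsv=cv2.cvtColor(im,cv2.COLOR_BGR2HSV)
    m=((hsv[:,:,0]>15)&(hsv[:,:,0]<28)&(hsv[:,:,1]>130)&(hsv[:,:,2]>60)).astype(np.uint8)
    k,l,s_,ce=cv2.connectedComponentsWithStats(m)
    for i in range(1,k):
        if s_[i,4]>8 and 160<ce[i][1]<335 and 200<ce[i][0]<440: print(n,s_[i],ce[i],toR(onplane(n,ce[i],.085)))
# pad: side green crop
print([toR(onplane("top",p,.095)) for p in((283,283),(283,278),(281.5,281))])
delta((50,-80),0.215,-90)
E
```

```text
0.125 [ 50.83743284 -95.10721501]
0.13 [ 50.44595106 -94.28963337]
0.135 [ 50.05446928 -93.47205174]
[ 49.74645376 -93.65967719] [ 51.27947568 -91.45876571]
[ 0.64168975 -0.1041566   0.13604186] 0.0013933872348719592 [ 50.259168   -93.41230385]
top [269 201  44  38 446] [290.5941704 220.367713 ] [63.38270657 90.87758222]
top [378 203  12  14  68] [382.27941176 210.58823529] [ 47.84474963 -92.63133488]
top [376 261  30  31 512] [389.5078125  275.71484375] [-81.02165322 -80.16282315]
side [420 208  15  16 138] [426.6884058  216.31884058] [ 182.91954566 -148.36224889]
side [264 210  10  10  63] [268.47619048 215.        ] [-33.61258916  99.1924484 ]
side [252 219   8  11  38] [255.81578947 222.68421053] [-65.14242531 102.59585692]
side [360 236  16  14 117] [366.46153846 242.12820513] [ 44.43132368 -95.57464759]
[array([-54.38811274, 127.3328068 ]), array([-44.96203119, 125.59080718]), array([-50.06241689, 129.48918442])]
t 0.10 rail xy [-235.63  646.55] z 0.2140 yaw(tool y in rail) 58.15 tilt 0.07 F rail [0.63 0.02 0.43] tq [-0.    0.02 -0.02] w 91.7 q6 -0.00
slide cm [-6.260e+01 -4.665e+01 -5.000e-02] twist [-0.000e+00  2.000e-03  2.586e+00]
```

```bash
python3 - <<'E'
from h import *
delta((50.2,-93.4),0.21,-90)
E
```

```text
t 0.10 rail xy [-235.63  646.55] z 0.2140 yaw(tool y in rail) 58.15 tilt 0.07 F rail [0.63 0.02 0.43] tq [-0.    0.02 -0.02] w 91.7 q6 -0.00
slide cm [-63.32 -47.77   0.45] twist [-0.000e+00  2.000e-03  2.586e+00]
```

Emit:
arm_command --commands '[{"slide": [-5.6,-4.2,0],"twist": [0,0,0.17],"jaw": -0.35},{"slide": [-11.2,-8.4,0],"twist": [0,0,0.34],"jaw": -0.35},{"slide": [-15,-11.2,0],"twist": [0,0,0.5],"jaw": -0.35},{"slide": [-19.5,-14.5,0],"twist": [0,0,0.67],"jaw": -0.35},{"slide": [-24,-18,0],"twist": [0,0,0.84],"jaw": -0.35},{"slide": [-28,-21,0],"twist": [0,0,1.0],"jaw": -0.35},{"slide": [-32,-24,0],"twist": [0,0,1.15],"jaw": -0.35},{"slide": [-36,-27,0],"twist": [0,0,1.3],"jaw": -0.35}]'

```text
t: 1.1
position: [0.4682, 0.1905, 0.2145]
tool_rot: [-0.0, 0.749, 0.662, -0.0]
force: [0.3, 0.3, 0.1]
width: 0.0301
```

```bash
python3 - <<'E'
from h import *
delta((50.2,-93.4),0.18,-90)
E
```

```text
t 1.10 rail xy [-71.83 225.94] z 0.2145 yaw(tool y in rail) -16.62 tilt 0.01 F rail [0.33 0.24 0.14] tq [-0.06  0.03 -0.01] w 30.1 q6 0.51
slide cm [-27.11  20.83   3.45] twist [-0.     0.     1.281]
```

Emit:
arm_command --commands '[{"slide": [-4,3.1,0],"twist": [0,0,0.17]},{"slide": [-8,6.2,0],"twist": [0,0,0.34]},{"slide": [-12,9.2,0],"twist": [0,0,0.51]},{"slide": [-16,12.3,0.5],"twist": [0,0,0.68]},{"slide": [-20,15.4,1.5],"twist": [0,0,0.85]},{"slide": [-24,18.4,2.5],"twist": [0,0,1.02]},{"slide": [-27.1,20.8,3.4],"twist": [0,0,1.19]},{"slide": [-27.1,20.8,3.4],"twist": [0,0,1.28]}]'

```text
invalid input at $.commands[0]: expected keys slide, twist, jaw
```

```bash
python3 - <<'E'
from h import *
delta((50.2,-93.4),0.15,-90)
for n in("top","side"):
    im=capture(n)[:,:,::-1]; cv2.imwrite(f"pics/{n}1.png",im)
    x,y=(320,150) if n=="top" else (300,150)
    cv2.imwrite(f"pics/{n}1c.png",cv2.resize(im[y:y+130,x:x+160],None,fx=4,fy=4))
E
```

```text
t 1.10 rail xy [-71.83 225.94] z 0.2145 yaw(tool y in rail) -16.62 tilt 0.01 F rail [0.33 0.24 0.14] tq [-0.06  0.03 -0.01] w 30.1 q6 0.51
slide cm [-27.11  20.83   6.45] twist [-0.     0.     1.281]
```

View pics/side1c.png

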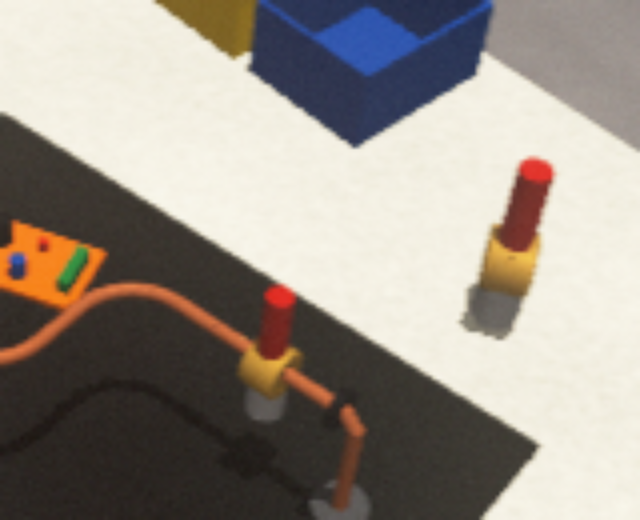

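View pics/top1c.png

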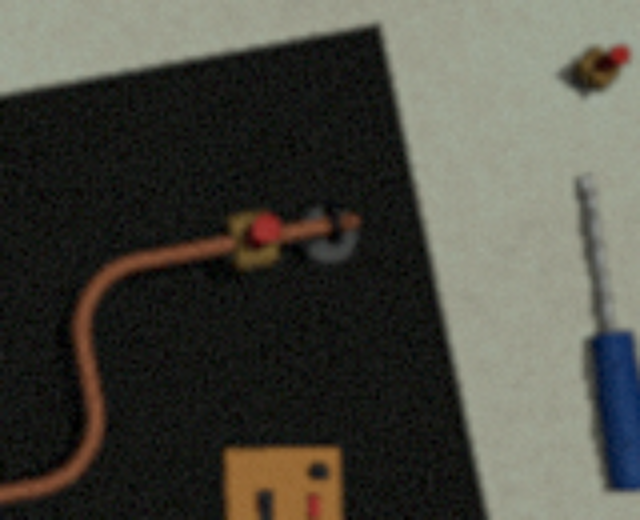

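The arm has not moved, because that call was refused for lacking "jaw". The crops show the middle-sized collar upright on the wire, stem cap at about (386,206) in the top view and (369,223) in the side view.

Emit:
arm_command --commands '[{"slide": [-4,3.1,0],"twist": [0,0,0.17],"jaw": -0.35},{"slide": [-8,6.2,0],"twist": [0,0,0.34],"jaw": -0.35},{"slide": [-12,9.2,0],"twist": [0,0,0.51],"jaw": -0.35},{"slide": [-16,12.3,0.5],"twist": [0,0,0.68],"jaw": -0.35},{"slide": [-20,15.4,1.5],"twist": [0,0,0.85],"jaw": -0.35},{"slide": [-24,18.4,2.5],"twist": [0,0,1.02],"jaw": -0.35},{"slide": [-27.1,20.8,3.4],"twist": [0,0,1.19],"jaw": -0.35},{"slide": [-27.1,20.8,3.4],"twist": [0,0,1.28],"jaw": -0.35}]'

```text
t: 2.2
position: [0.6428, -0.1032, 0.179]
tool_rot: [-0.0, 0.996, 0.084, -0.001]
force: [-0.3, 0.9, 0.4]
width: 0.03
```

```bash
python3 - <<'E'
from h import *
delta((50.2,-93.4),0.103,-90)
im=capture("side")[:,:,::-1]; cv2.imwrite("pics/side2.png",cv2.resize(im[100:330,230:480],None,fx=2.5,fy=2.5))
E
```

```text
t 2.20 rail xy [ 51.53 -92.67] z 0.1790 yaw(tool y in rail) -89.97 tilt 0.09 F rail [-0.15  0.9   0.36] tq [-0.03  0.18  0.02] w 30.0 q6 1.24
slide cm [-0.12  0.07  7.6 ] twist [-0.     0.001  0.   ]
```

View pics/side2.png

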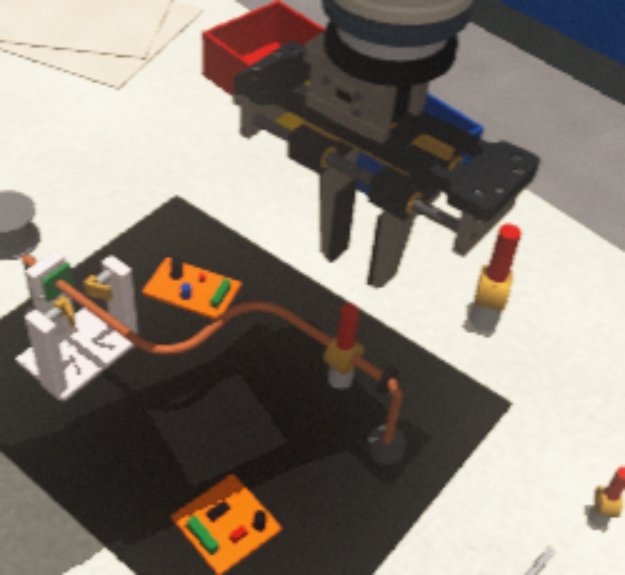

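Emit:
arm_command --commands '[{"slide": [-0.1,0.0,2.5],"twist": [0,0,0],"jaw": -0.35},{"slide": [-0.1,0.05,5],"twist": [0,0,0],"jaw": -0.35},{"slide": [-0.1,0.05,6.5],"twist": [0,0,0],"jaw": -0.35},{"slide": [-0.1,0.05,7.5],"twist": [0,0,0],"jaw": -0.35},{"slide": [-0.1,0.05,7.5],"twist": [0,0,0],"jaw": -0.35}]'

```text
t: 2.88
position: [0.6412, -0.1019, 0.1052]
tool_rot: [-0.0, 0.996, 0.087, -0.0]
force: [-0.4, 0.6, 0.3]
width: 0.03
```

```bash
python3 - <<'E'
from h import *
delta((50.2,-93.4),0.104,-90)
im=capture("side")[:,:,::-1]; cv2.imwrite("pics/side3.png",cv2.resize(im[140:320,300:450],None,fx=3.3,fy=3.3))
im=capture("top")[:,:,::-1]; cv2.imwrite("pics/top3.png",cv2.resize(im[140:320,300:450],None,fx=3.3,fy=3.3))
E
```

```text
t 2.88 rail xy [ 50.2  -91.11] z 0.1052 yaw(tool y in rail) -89.62 tilt 0.04 F rail [-0.3   0.66  0.26] tq [ 0.01  0.13 -0.01] w 30.0 q6 1.24
slide cm [-0.    0.23  0.12] twist [-0.     0.001  0.007]
```

View pics/side3.png

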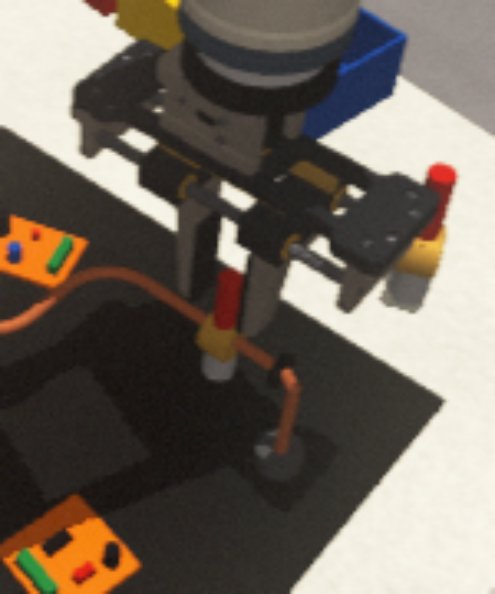

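Emit:
arm_command --commands '[{"slide": [0,0.2,0.1],"twist": [0,0,0.0],"jaw": -0.35},{"slide": [0,0.2,0.1],"twist": [0,0,0],"jaw": -0.6},{"slide": [0,0.2,0.1],"twist": [0,0,0],"jaw": -1},{"slide": [0,0.2,0.1],"twist": [0,0,0],"jaw": -1},{"slide": [0,0.2,0.1],"twist": [0,0,0],"jaw": -1},{"slide": [0,0.2,0.1],"twist": [0,0,0],"jaw": -1}]' --grip_force 10

```text
t: 3.72
position: [0.642, -0.1043, 0.1048]
tool_rot: [0.0, 0.996, 0.086, 0.0]
force: [-0.6, 0.0, 2.1]
width: 0.0139
```

```bash
python3 - <<'E'
from h import *
st()
E
```

```text
t 3.73 rail xy [ 50.54 -93.62] z 0.1048 yaw(tool y in rail) -89.67 tilt 0.03 F rail [-0.61  0.13  2.15] tq [-0.26  0.25 -0.  ] w 13.9 q6 1.23
```

Emit:
arm_command --commands '[{"slide": [0,0,-0.1],"twist": [0,0,0],"jaw": -1},{"slide": [0,0,-0.2],"twist": [0,0,0],"jaw": -1},{"slide": [0,0,-0.2],"twist": [0,0,0],"jaw": -1}]'

```text
t: 4.1
position: [0.6416, -0.1041, 0.1064]
tool_rot: [-0.0, 0.996, 0.086, -0.0]
force: [0.1, -0.9, -0.6]
width: 0.0139
```

```bash
python3 - <<'E'
from h import *
st()
E
```

```text
t 4.10 rail xy [ 50.19 -93.32] z 0.1064 yaw(tool y in rail) -89.67 tilt 0.03 F rail [-0.06 -0.87 -0.6 ] tq [0.01 0.13 0.01] w 13.9 q6 1.23
```

Emit:
arm_command --commands '[{"slide": [0,-0.3,0],"twist": [0,0,0],"jaw": -1},{"slide": [0,-0.6,0],"twist": [0,0,0],"jaw": -1},{"slide": [0,-0.9,0],"twist": [0,0,0],"jaw": -1},{"slide": [0,-1.2,0],"twist": [0,0,0],"jaw": -1}]'

```text
t: 4.6
position: [0.6397, -0.0921, 0.1066]
tool_rot: [-0.0, 0.996, 0.086, -0.0]
force: [-0.3, 0.8, -1.2]
width: 0.0134
```

```bash
python3 - <<'E'
from h import *
st()
E
```

```text
t 4.60 rail xy [ 50.3  -81.17] z 0.1066 yaw(tool y in rail) -89.66 tilt 0.00 F rail [-0.13  0.79 -1.18] tq [ 0.    0.13 -0.  ] w 13.4 q6 1.25
```

Emit:
arm_command --commands '[{"slide": [0,-0.5,0],"twist": [0,0,0],"jaw": -1},{"slide": [0,-1.0,0],"twist": [0,0,0],"jaw": -1},{"slide": [0,-1.5,0],"twist": [0,0,0],"jaw": -1},{"slide": [0,-2.0,0],"twist": [0,0,0],"jaw": -1},{"slide": [0,-2.5,0],"twist": [0,0,0],"jaw": -1},{"slide": [0,-3.0,0],"twist": [0,0,0],"jaw": -1},{"slide": [0,-3.5,0],"twist": [0,0,0],"jaw": -1},{"slide": [0,-3.8,0],"twist": [0,0,0],"jaw": -1}]'

```text
t: 5.6
position: [0.6332, -0.0546, 0.1066]
tool_rot: [-0.0, 0.996, 0.086, -0.0]
force: [0.4, 0.3, -1.4]
width: 0.0133
```

```bash
python3 - <<'E'
from h import *
st()
im=capture("side")[:,:,::-1]; cv2.imwrite("pics/side4.png",cv2.resize(im[140:320,260:430],None,fx=3.2,fy=3.2))
im=capture("top")[:,:,::-1]; cv2.imwrite("pics/top4.png",cv2.resize(im[140:320,280:430],None,fx=3.2,fy=3.2))
E
```

```text
t 5.60 rail xy [ 50.08 -43.11] z 0.1066 yaw(tool y in rail) -89.66 tilt 0.00 F rail [ 0.49  0.22 -1.41] tq [0.04 0.13 0.02] w 13.3 q6 1.31
```

View pics/side4.png

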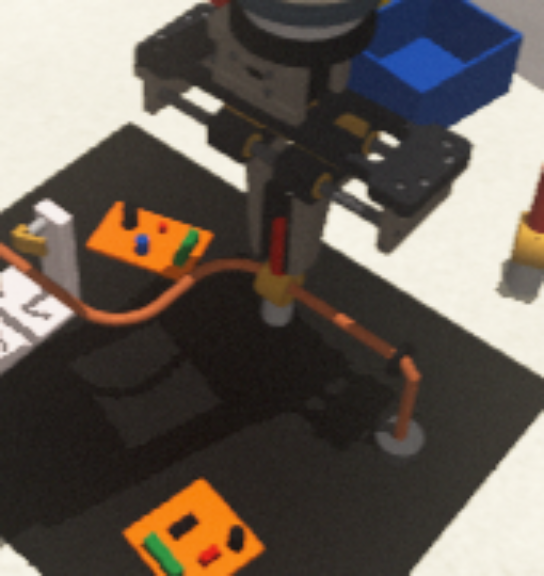

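```bash
cat >> h.py <<'E'
from rig import sense as _s
def path(sv):
    # arc length s from (50,-35): arc1 0..54.98, straight 30, arc2 54.98
    A=35*np.pi/2; r=34.4
    if sv<0: return 50,-35+sv,-90
    if sv<A:
        t=sv/35; return 15+r*np.cos(t),-35+r*np.sin(t),-90+np.degrees(t)
    sv-=A
    if sv<30: return 15-sv,0,0
    sv-=30
    if sv<A:
        t=sv/35; return -15-r*np.sin(t),35-r*np.cos(t),-np.degrees(t)
    return -50,35+sv-A,-90
def rows(ss,z,off=(0,0)):
    s,M=st()
    for sv in ss:
        x,y,yaw=path(sv); d=np.r_[toW((x+off[0],y+off[1])),z]-s['position']; sl=M.T@d*100
        q=np.radians(yaw); ty=np.r_[np.cos(q)*X+np.sin(q)*Y,0]; tz=np.array([0,0,-1.]); T=np.c_[np.cross(ty,tz),ty,tz]
        print("%.1f"%sv,np.round(sl,2),np.round(R.from_matrix(M.T@T).as_rotvec()[2],3))
E
python3 - <<'E'
from h import *
rows([-4,0,4,8,12,16,20,24],.1066)
E
```

```text
t 5.70 rail xy [ 50.1  -43.14] z 0.1066 yaw(tool y in rail) -89.65 tilt 0.00 F rail [ 0.18 -0.62 -2.02] tq [0.03 0.15 0.  ] w 13.9 q6 1.31
-4.0 [-0.01 -0.41  0.  ] 0.006
0.0 [-0.06 -0.81  0.  ] 0.006
4.0 [-0.08 -1.21  0.  ] -0.108
8.0 [-0.15 -1.59  0.  ] -0.222
12.0 [-0.26 -1.97  0.  ] -0.337
16.0 [-0.41 -2.34  0.  ] -0.451
20.0 [-0.6  -2.68  0.  ] -0.565
24.0 [-0.83 -3.    0.  ] -0.68
```

Emit:
arm_command --commands '[{"slide": [0,-0.4,0],"twist": [0,0,0],"jaw": -1},{"slide": [-0.04,-0.8,0],"twist": [0,0,0],"jaw": -1},{"slide": [-0.08,-1.2,0],"twist": [0,0,-0.1],"jaw": -1},{"slide": [-0.15,-1.6,0],"twist": [0,0,-0.22],"jaw": -1},{"slide": [-0.26,-1.97,0],"twist": [0,0,-0.34],"jaw": -1}]'

```text
t: 6.32
position: [0.6272, -0.0357, 0.1066]
tool_rot: [-0.0, 0.967, 0.255, 0.0]
force: [-0.2, -0.4, -2.2]
width: 0.0138
```

```bash
python3 - <<'E'
from h import *
rows([16,20,24,28,32,36,40],.1066)
E
```

```text
t 6.33 rail xy [ 47.34 -23.49] z 0.1066 yaw(tool y in rail) -69.96 tilt 0.00 F rail [-0.28 -0.31 -2.16] tq [-0.04  0.18 -0.  ] w 13.8 q6 0.99
16.0 [-0.01 -0.4  -0.  ] -0.107
20.0 [-0.08 -0.78 -0.  ] -0.222
24.0 [-0.18 -1.16 -0.  ] -0.336
28.0 [-0.34 -1.52 -0.  ] -0.45
32.0 [-0.53 -1.87 -0.  ] -0.565
36.0 [-0.76 -2.19 -0.  ] -0.679
40.0 [-1.02 -2.48 -0.  ] -0.793
```

Forces remain small. On round the bend.

Emit:
arm_command --commands '[{"slide": [-0.01,-0.4,0],"twist": [0,0,-0.11],"jaw": -1},{"slide": [-0.08,-0.78,0],"twist": [0,0,-0.22],"jaw": -1},{"slide": [-0.18,-1.16,0],"twist": [0,0,-0.34],"jaw": -1},{"slide": [-0.34,-1.52,0],"twist": [0,0,-0.45],"jaw": -1},{"slide": [-0.53,-1.87,0],"twist": [0,0,-0.57],"jaw": -1}]'

```text
t: 6.95
position: [0.6133, -0.022, 0.1066]
tool_rot: [-0.0, 0.856, 0.517, -0.0]
force: [0.2, 0.7, -2.3]
width: 0.0137
```

```bash
python3 - <<'E'
from h import *
rows([36,40,44,48,52,55,59,63],.1066)
im=capture("side")[:,:,::-1]; cv2.imwrite("pics/side5.png",cv2.resize(im[140:320,260:430],None,fx=3.2,fy=3.2))
E
```

```text
t 6.95 rail xy [35.91 -7.72] z 0.1066 yaw(tool y in rail) -37.31 tilt 0.00 F rail [ 0.29  0.66 -2.32] tq [-0.08  0.06  0.02] w 13.7 q6 0.45
36.0 [-0.02 -0.38 -0.  ] -0.109
40.0 [-0.08 -0.77 -0.  ] -0.223
44.0 [-0.19 -1.15 -0.  ] -0.338
48.0 [-0.34 -1.51 -0.  ] -0.452
52.0 [-0.53 -1.85 -0.  ] -0.566
55.0 [-0.65 -2.13 -0.  ] -0.651
59.0 [-0.9  -2.45 -0.  ] -0.651
63.0 [-1.14 -2.77 -0.  ] -0.651
```

View pics/side5.png

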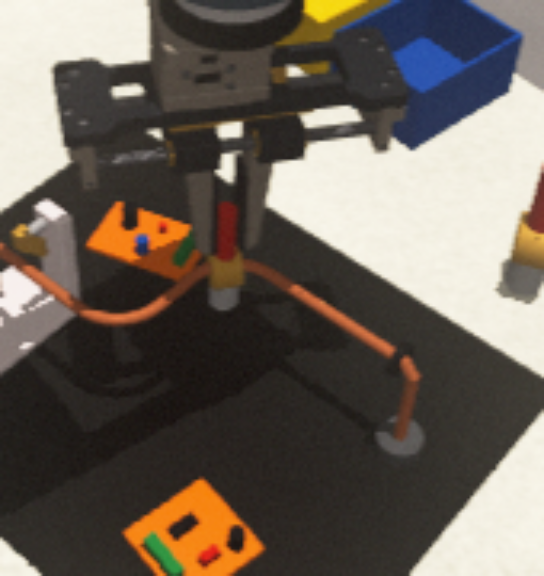

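Emit:
arm_command --commands '[{"slide": [-0.02,-0.38,0],"twist": [0,0,-0.11],"jaw": -1},{"slide": [-0.08,-0.77,0],"twist": [0,0,-0.22],"jaw": -1},{"slide": [-0.19,-1.15,0],"twist": [0,0,-0.34],"jaw": -1},{"slide": [-0.34,-1.51,0],"twist": [0,0,-0.45],"jaw": -1},{"slide": [-0.51,-1.85,0],"twist": [0,0,-0.57],"jaw": -1},{"slide": [-0.66,-2.12,0],"twist": [0,0,-0.65],"jaw": -1},{"slide": [-0.9,-2.45,0],"twist": [0,0,-0.65],"jaw": -1}]'

```text
t: 7.88
position: [0.5875, -0.0187, 0.1066]
tool_rot: [0.0, 0.648, 0.761, 0.0]
force: [-0.5, 0.1, -1.4]
width: 0.0134
```

```bash
python3 - <<'E'
from h import *
rows([63,67,71,75,79,83,86,90],.1066)
E
```

```text
t 7.88 rail xy [11.06 -0.12] z 0.1066 yaw(tool y in rail) -0.40 tilt 0.01 F rail [-0.5   0.23 -1.44] tq [-0.03  0.09  0.02] w 13.4 q6 -0.19
63.0 [ 0.01 -0.41  0.  ] -0.007
67.0 [ 0.01 -0.81  0.  ] -0.007
71.0 [ 0.   -1.21  0.  ] -0.007
75.0 [ 0.   -1.61  0.  ] -0.007
79.0 [-0.   -2.01  0.  ] -0.007
83.0 [-0.   -2.41  0.  ] -0.007
86.0 [ 0.05 -2.71  0.  ] 0.022
90.0 [ 0.09 -3.1   0.  ] 0.136
```

Emit:
arm_command --commands '[{"slide": [0,-0.4,0],"twist": [0,0,0],"jaw": -1},{"slide": [0,-0.8,0],"twist": [0,0,0],"jaw": -1},{"slide": [0,-1.2,0],"twist": [0,0,0],"jaw": -1},{"slide": [0,-1.6,0],"twist": [0,0,0],"jaw": -1},{"slide": [0,-2.0,0],"twist": [0,0,0],"jaw": -1},{"slide": [0.02,-2.4,0],"twist": [0,0,0],"jaw": -1},{"slide": [0.05,-2.71,0],"twist": [0,0,0.02],"jaw": -1},{"slide": [0.09,-3.1,0],"twist": [0,0,0.14],"jaw": -1}]'

```text
t: 8.88
position: [0.5568, -0.0229, 0.1066]
tool_rot: [0.0, 0.7, 0.714, 0.0]
force: [-0.3, 0.8, -1.6]
width: 0.0135
```

```bash
python3 - <<'E'
from h import *
rows([94,98,102,106,110,114,118],.1066)
im=capture("side")[:,:,::-1]; cv2.imwrite("pics/side6.png",cv2.resize(im[140:320,210:380],None,fx=3.2,fy=3.2))
E
```

```text
t 8.88 rail xy [-19.97   0.88] z 0.1066 yaw(tool y in rail) -8.50 tilt 0.01 F rail [-0.13  0.84 -1.57] tq [-0.06  0.07 -0.01] w 13.5 q6 -0.06
94.0 [ 0.03 -0.39  0.  ] 0.109
98.0 [ 0.09 -0.78  0.  ] 0.224
102.0 [ 0.2  -1.15  0.  ] 0.338
106.0 [ 0.35 -1.52  0.  ] 0.452
110.0 [ 0.55 -1.86  0.  ] 0.567
114.0 [ 0.78 -2.18  0.  ] 0.681
118.0 [ 1.04 -2.47  0.  ] 0.795
```

View pics/side6.png

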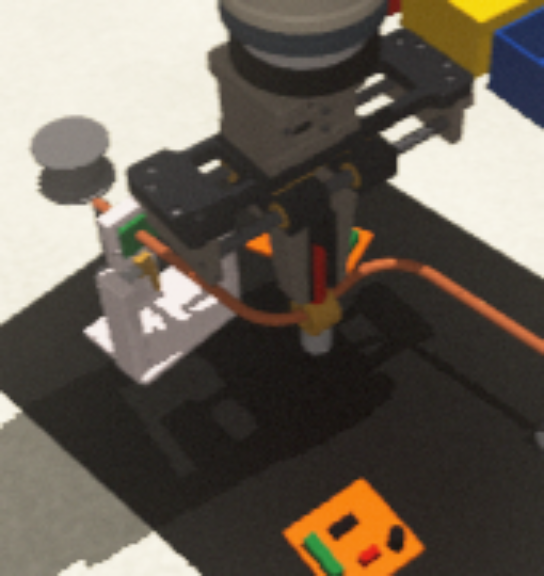

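Emit:
arm_command --commands '[{"slide": [0.03,-0.39,0],"twist": [0,0,0.11],"jaw": -1},{"slide": [0.09,-0.78,0],"twist": [0,0,0.22],"jaw": -1},{"slide": [0.2,-1.15,0],"twist": [0,0,0.34],"jaw": -1},{"slide": [0.35,-1.52,0],"twist": [0,0,0.45],"jaw": -1},{"slide": [0.55,-1.86,0],"twist": [0,0,0.57],"jaw": -1}]'

```text
t: 9.55
position: [0.5381, -0.0177, 0.1066]
tool_rot: [0.0, 0.873, 0.488, 0.0]
force: [0.2, 0.3, -1.5]
width: 0.0136
```

```bash
python3 - <<'E'
from h import *
rows([114,118,122,126,130,134,137,140],.1066)
E
```

```text
t 9.55 rail xy [-37.5    9.04] z 0.1066 yaw(tool y in rail) -41.12 tilt 0.01 F rail [ 0.26  0.31 -1.54] tq [-0.02  0.06 -0.01] w 13.6 q6 0.51
114.0 [ 0.02 -0.39  0.  ] 0.112
118.0 [ 0.08 -0.78  0.  ] 0.226
122.0 [ 0.19 -1.16  0.  ] 0.34
126.0 [ 0.34 -1.52  0.  ] 0.454
130.0 [ 0.54 -1.86  0.  ] 0.569
134.0 [ 0.77 -2.18  0.  ] 0.683
137.0 [ 0.96 -2.4   0.  ] 0.769
140.0 [ 1.14 -2.65  0.  ] 0.853
```

Emit:
arm_command --commands '[{"slide": [0.02,-0.39,0],"twist": [0,0,0.11],"jaw": -1},{"slide": [0.08,-0.78,0],"twist": [0,0,0.23],"jaw": -1},{"slide": [0.19,-1.16,0],"twist": [0,0,0.34],"jaw": -1},{"slide": [0.34,-1.52,0],"twist": [0,0,0.45],"jaw": -1},{"slide": [0.54,-1.86,0],"twist": [0,0,0.57],"jaw": -1},{"slide": [0.76,-2.18,0],"twist": [0,0,0.68],"jaw": -1},{"slide": [0.95,-2.42,0],"twist": [0,0,0.77],"jaw": -1},{"slide": [1.14,-2.65,0],"twist": [0,0,0.85],"jaw": -1}]'

```text
t: 10.55
position: [0.5215, 0.0059, 0.1067]
tool_rot: [0.0, 0.996, 0.086, 0.0]
force: [-0.7, -0.9, -1.2]
width: 0.0135
```

```bash
python3 - <<'E'
from h import *
delta((-50,68),.1066,-90)
im=capture("side")[:,:,::-1]; cv2.imwrite("pics/side7.png",cv2.resize(im[140:320,210:380],None,fx=3.2,fy=3.2))
im=capture("top")[:,:,::-1]; cv2.imwrite("pics/top7.png",cv2.resize(im[200:330,220:390],None,fx=3.2,fy=3.2))
E
```

```text
t 10.55 rail xy [-49.92  35.06] z 0.1067 yaw(tool y in rail) -89.76 tilt 0.02 F rail [-0.84 -0.73 -1.18] tq [-0.08  0.    0.03] w 13.5 q6 1.41
slide cm [ 0.01 -3.29  0.01] twist [ 0.    -0.     0.004]
```

View pics/side7.png

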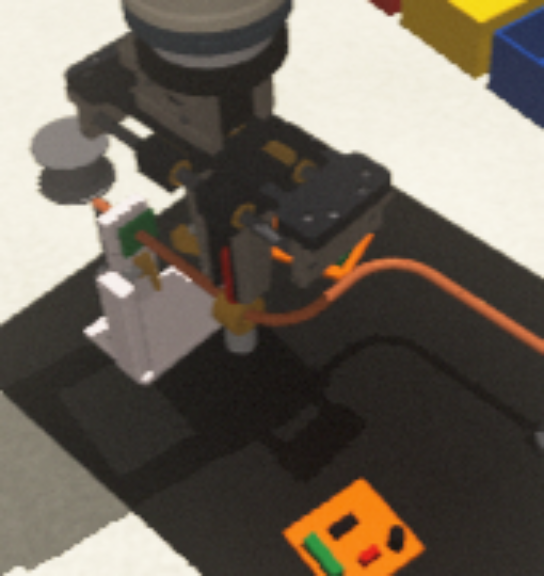

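View pics/top7.png

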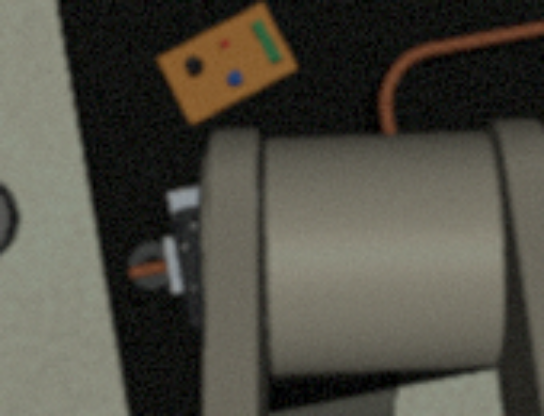

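Emit:
arm_command --commands '[{"slide": [0,-0.5,0],"twist": [0,0,0],"jaw": -1},{"slide": [0,-1.0,0],"twist": [0,0,0],"jaw": -1},{"slide": [0,-1.5,0],"twist": [0,0,0],"jaw": -1},{"slide": [0,-2.0,0],"twist": [0,0,0],"jaw": -1},{"slide": [0,-2.4,0],"twist": [0,0,0],"jaw": -1},{"slide": [0,-2.7,0],"twist": [0,0,0],"jaw": -1}]'

```text
t: 11.4
position: [0.5168, 0.0326, 0.1066]
tool_rot: [0.0, 0.996, 0.086, -0.0]
force: [0.1, 0.1, -2.2]
width: 0.0135
```

```bash
python3 - <<'E'
from h import *
for uv in ((251.9,208.7),(253.8,211.2)):
    for z in (.085,.092): print(uv,z,toR(onplane("side",uv,z)))
st()
im=capture("side")[:,:,::-1]; cv2.imwrite("pics/side8.png",cv2.resize(im[170:270,220:340],None,fx=5,fy=5,interpolation=2))
E
```

```text
(251.9, 208.7) 0.085 [-44.5855491  138.51051008]
(251.9, 208.7) 0.092 [-48.38204117 132.73061016]
(253.8, 211.2) 0.085 [-46.70114904 130.03189859]
(253.8, 211.2) 0.092 [-50.47136695 124.35729662]
t 11.40 rail xy [-50.18  62.25] z 0.1066 yaw(tool y in rail) -89.66 tilt 0.00 F rail [ 0.12  0.11 -2.21] tq [0.01 0.09 0.01] w 13.5 q6 1.46
```

View pics/side8.png

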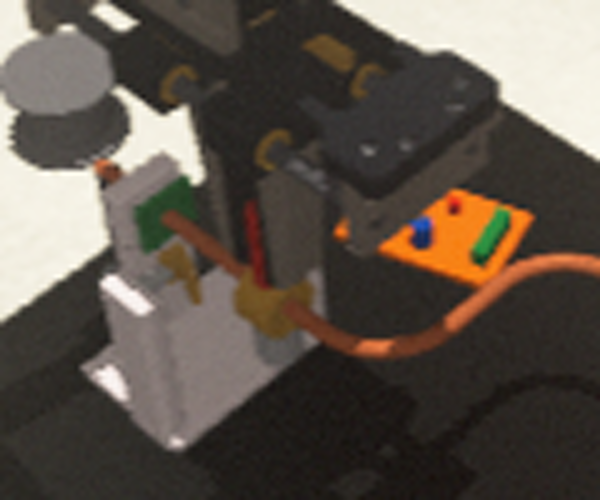

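Emit:
arm_command --commands '[{"slide": [0,0,0],"twist": [0,0,0],"jaw": -1},{"slide": [0,-0.2,0],"twist": [0,0,0],"jaw": -1},{"slide": [0,-0.5,0],"twist": [0,0,0],"jaw": -1},{"slide": [0,-0.8,0],"twist": [0,0,0],"jaw": -1},{"slide": [0,-1.1,0],"twist": [0,0,0],"jaw": -1}]' --grip_force 25

```text
t: 12.08
position: [0.5149, 0.0434, 0.1066]
tool_rot: [-0.0, 0.996, 0.086, 0.0]
force: [0.2, -0.2, -1.3]
width: 0.0133
```

```bash
python3 - <<'E'
from h import *
st()
E
```

```text
t 12.07 rail xy [-50.22  73.21] z 0.1066 yaw(tool y in rail) -89.67 tilt 0.00 F rail [ 0.13 -0.23 -1.33] tq [-0.03  0.14 -0.06] w 13.3 q6 1.48
```

Emit:
arm_command --commands '[{"slide": [0,-0.2,0],"twist": [0,0,0],"jaw": -1},{"slide": [0,-0.4,0],"twist": [0,0,0],"jaw": -1}]'

```text
t: 12.32
position: [0.5142, 0.0473, 0.1066]
tool_rot: [-0.0, 0.996, 0.086, -0.0]
force: [0.7, 0.1, -2.0]
width: 0.0133
```

```bash
python3 - <<'E'
from h import *
st()
E
```

```text
t 12.32 rail xy [-50.27  77.14] z 0.1066 yaw(tool y in rail) -89.67 tilt 0.00 F rail [ 0.75  0.01 -2.  ] tq [-0.08  0.17  0.01] w 13.3 q6 1.49
```

Emit:
arm_command --commands '[{"slide": [0,-0.2,0],"twist": [0,0,0],"jaw": -1},{"slide": [0,-0.4,0],"twist": [0,0,0],"jaw": -1}]'

```text
t: 12.58
position: [0.5135, 0.0512, 0.1066]
tool_rot: [-0.0, 0.996, 0.086, 0.0]
force: [-0.3, 0.4, -1.9]
width: 0.0133
```

```bash
python3 - <<'E'
from h import *
st()
E
```

```text
t 12.57 rail xy [-50.28  81.08] z 0.1066 yaw(tool y in rail) -89.67 tilt 0.00 F rail [-0.2   0.42 -1.92] tq [-0.06  0.14 -0.04] w 13.3 q6 1.49
```

Emit:
arm_command --commands '[{"slide": [0,-0.2,0],"twist": [0,0,0],"jaw": -1},{"slide": [0,-0.4,0],"twist": [0,0,0],"jaw": -1}]'

```text
t: 12.82
position: [0.5129, 0.0551, 0.1066]
tool_rot: [0.0, 0.996, 0.086, 0.0]
force: [0.8, 0.2, -2.5]
width: 0.0132
```

```bash
python3 - <<'E'
from h import *
st()
E
```

```text
t 12.82 rail xy [-50.29  85.09] z 0.1066 yaw(tool y in rail) -89.67 tilt 0.00 F rail [ 0.84  0.04 -2.52] tq [-0.07  0.09  0.02] w 13.2 q6 1.50
```

Emit:
arm_command --commands '[{"slide": [0,-0.15,0],"twist": [0,0,0],"jaw": -1},{"slide": [0,-0.3,0],"twist": [0,0,0],"jaw": -1}]'

```text
t: 13.08
position: [0.5126, 0.058, 0.1067]
tool_rot: [0.0, 0.996, 0.086, 0.0]
force: [0.3, -0.8, -1.2]
width: 0.0132
```

```bash
python3 - <<'E'
from h import *
st()
E
```

```text
t 13.07 rail xy [-50.08  87.95] z 0.1067 yaw(tool y in rail) -89.66 tilt 0.03 F rail [ 0.13 -0.85 -1.2 ] tq [-0.2  -0.05 -0.  ] w 13.2 q6 1.51
```

Emit:
arm_command --commands '[{"slide": [0,-0.15,0],"twist": [0,0,0],"jaw": -1},{"slide": [0,-0.3,0],"twist": [0,0,0],"jaw": -1}]'

```text
t: 13.32
position: [0.5119, 0.0608, 0.1066]
tool_rot: [0.0, 0.996, 0.086, 0.0]
force: [0.8, -2.7, -2.1]
width: 0.0133
```

```bash
python3 - <<'E'
from h import *
st()
E
```

```text
t 13.32 rail xy [-50.31  90.84] z 0.1066 yaw(tool y in rail) -89.67 tilt 0.02 F rail [ 0.37 -2.76 -2.14] tq [-0.54 -0.07  0.04] w 13.3 q6 1.51
```

Emit:
arm_command --commands '[{"slide": [0,-0.15,0],"twist": [0,0,0],"jaw": -1},{"slide": [0,-0.3,0],"twist": [0,0,0],"jaw": -1}]'

```text
t: 13.58
position: [0.5113, 0.064, 0.1066]
tool_rot: [-0.0, 0.996, 0.086, -0.0]
force: [2.0, -1.4, -1.4]
width: 0.0134
```

```bash
python3 - <<'E'
from h import *
st()
E
```

```text
t 13.57 rail xy [-50.37  94.12] z 0.1066 yaw(tool y in rail) -89.68 tilt 0.01 F rail [ 1.75 -1.74 -1.38] tq [-0.29 -0.04  0.01] w 13.4 q6 1.52
```

Emit:
arm_command --commands '[{"slide": [0,-0.15,0],"twist": [0,0,0],"jaw": -1},{"slide": [0,-0.3,0],"twist": [0,0,0],"jaw": -1}]'

```text
t: 13.82
position: [0.5108, 0.067, 0.1066]
tool_rot: [-0.0, 0.996, 0.086, -0.0]
force: [0.5, -0.7, -1.5]
width: 0.0134
```

```bash
python3 - <<'E'
from h import *
st()
E
```

```text
t 13.82 rail xy [-50.39  97.15] z 0.1066 yaw(tool y in rail) -89.67 tilt 0.01 F rail [ 0.41 -0.81 -1.55] tq [-0.26 -0.09  0.01] w 13.4 q6 1.53
```

Emit:
arm_command --commands '[{"slide": [0,-0.15,0],"twist": [0,0,0],"jaw": -1},{"slide": [0,-0.3,0],"twist": [0,0,0],"jaw": -1}]'

```text
t: 14.08
position: [0.5103, 0.0699, 0.1066]
tool_rot: [-0.0, 0.996, 0.086, 0.0]
force: [1.0, -1.2, -1.6]
width: 0.0133
```

```bash
python3 - <<'E'
from h import *
st()
im=capture("side")[:,:,::-1]; cv2.imwrite("pics/side9.png",cv2.resize(im[170:270,220:340],None,fx=5,fy=5,interpolation=2))
E
```

```text
t 14.07 rail xy [-50.39 100.09] z 0.1066 yaw(tool y in rail) -89.67 tilt 0.00 F rail [ 0.79 -1.31 -1.58] tq [-0.24 -0.07  0.01] w 13.3 q6 1.53
```

View pics/side9.png

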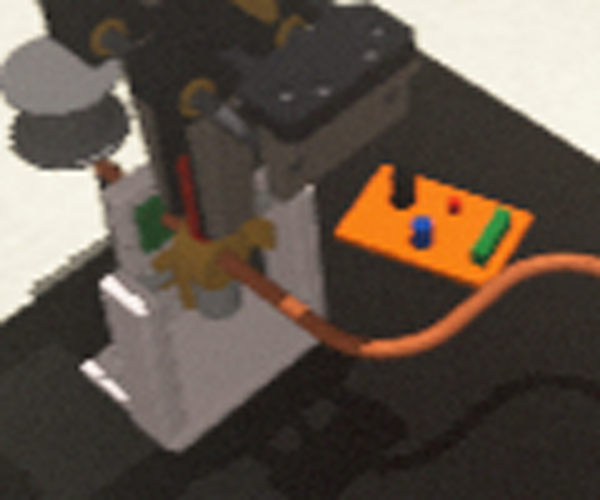

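Emit:
arm_command --commands '[{"slide": [0,-0.15,0],"twist": [0,0,0],"jaw": -1},{"slide": [0,-0.3,0],"twist": [0,0,0],"jaw": -1}]'

```text
t: 14.38
position: [0.5097, 0.0728, 0.1066]
tool_rot: [0.0, 0.996, 0.086, -0.0]
force: [1.4, 0.3, -2.0]
width: 0.0133
```

```bash
python3 - <<'E'
from h import *
st()
E
```

```text
t 14.38 rail xy [-50.43 103.02] z 0.1066 yaw(tool y in rail) -89.67 tilt 0.00 F rail [ 1.43  0.04 -2.02] tq [-0.27 -0.03  0.04] w 13.3 q6 1.54
```

Emit:
arm_command --commands '[{"slide": [0,-0.15,0],"twist": [0,0,0],"jaw": -1},{"slide": [0,-0.3,0],"twist": [0,0,0],"jaw": -1}]'

```text
t: 14.62
position: [0.5093, 0.0758, 0.1066]
tool_rot: [0.0, 0.996, 0.086, 0.0]
force: [0.0, -0.9, -2.5]
width: 0.0129
```

```bash
python3 - <<'E'
from h import *
st()
E
```

```text
t 14.62 rail xy [-50.38 106.07] z 0.1066 yaw(tool y in rail) -89.67 tilt 0.00 F rail [-0.14 -0.87 -2.51] tq [-0.22 -0.02 -0.02] w 12.9 q6 1.54
```

Emit:
arm_command --commands '[{"slide": [0,-0.1,0],"twist": [0,0,0],"jaw": -1},{"slide": [0,-0.2,0],"twist": [0,0,0],"jaw": -1}]'

```text
t: 14.88
position: [0.5089, 0.0777, 0.1066]
tool_rot: [-0.0, 0.996, 0.086, -0.0]
force: [1.0, -0.7, -2.7]
width: 0.0138
```

```bash
python3 - <<'E'
from h import *
st()
E
```

```text
t 14.88 rail xy [-50.44 108.04] z 0.1066 yaw(tool y in rail) -89.67 tilt 0.00 F rail [ 0.9  -0.87 -2.69] tq [-0.28 -0.04  0.03] w 13.8 q6 1.55
```

Emit:
arm_command --commands '[{"slide": [0,-0.1,0],"twist": [0,0,0],"jaw": -1},{"slide": [0,-0.2,0],"twist": [0,0,0],"jaw": -1}]'

```text
t: 15.12
position: [0.5086, 0.0797, 0.1066]
tool_rot: [-0.0, 0.996, 0.086, 0.0]
force: [0.2, -1.4, -1.7]
width: 0.0131
```

```bash
python3 - <<'E'
from h import *
st()
im=capture("side")[:,:,::-1]; cv2.imwrite("pics/side10.png",cv2.resize(im[170:270,220:340],None,fx=5,fy=5,interpolation=2))
E
```

```text
t 15.12 rail xy [-50.41 110.01] z 0.1066 yaw(tool y in rail) -89.67 tilt 0.01 F rail [-0.03 -1.37 -1.7 ] tq [-0.25  0.    0.06] w 13.1 q6 1.55
```

View pics/side10.png

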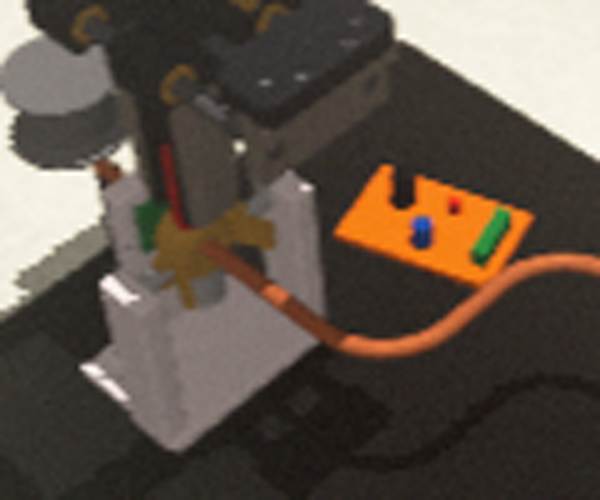

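Emit:
arm_command --commands '[{"slide": [0,-0.1,0],"twist": [0,0,0],"jaw": -1},{"slide": [0,-0.2,0],"twist": [0,0,0],"jaw": -1}]'

```text
t: 15.42
position: [0.5082, 0.0817, 0.1066]
tool_rot: [0.0, 0.996, 0.086, -0.0]
force: [0.5, -1.4, -1.3]
width: 0.0131
```

```bash
python3 - <<'E'
from h import *
st()
E
```

```text
t 15.43 rail xy [-50.46 112.03] z 0.1066 yaw(tool y in rail) -89.67 tilt 0.00 F rail [ 0.26 -1.51 -1.32] tq [-0.22 -0.02  0.  ] w 13.1 q6 1.55
```

Emit:
arm_command --commands '[{"slide": [0,-0.1,0],"twist": [0,0,0],"jaw": -1},{"slide": [0,-0.2,0],"twist": [0,0,0],"jaw": -1}]'

```text
t: 15.68
position: [0.5079, 0.0837, 0.1066]
tool_rot: [0.0, 0.996, 0.086, -0.0]
force: [0.4, -1.6, -2.1]
width: 0.013
```

```bash
python3 - <<'E'
from h import *
st()
E
```

```text
t 15.68 rail xy [-50.48 114.05] z 0.1066 yaw(tool y in rail) -89.67 tilt 0.00 F rail [ 0.17 -1.68 -2.13] tq [-0.24 -0.06  0.03] w 13.0 q6 1.56
```

Emit:
arm_command --commands '[{"slide": [0,-0.1,0],"twist": [0,0,0],"jaw": -1},{"slide": [0,-0.1,0],"twist": [0,0,0],"jaw": -1}]'

```text
t: 15.92
position: [0.5077, 0.0847, 0.1066]
tool_rot: [-0.0, 0.996, 0.086, -0.0]
force: [0.9, -0.7, -2.1]
width: 0.0134
```

```bash
python3 - <<'E'
from h import *
st()
im=capture("side")[:,:,::-1]; cv2.imwrite("pics/side11.png",cv2.resize(im[170:270,220:340],None,fx=5,fy=5,interpolation=2))
E
```

```text
t 15.93 rail xy [-50.48 115.08] z 0.1066 yaw(tool y in rail) -89.67 tilt 0.01 F rail [ 0.75 -0.84 -2.14] tq [-0.1  -0.04  0.03] w 13.4 q6 1.56
```

View pics/side11.png

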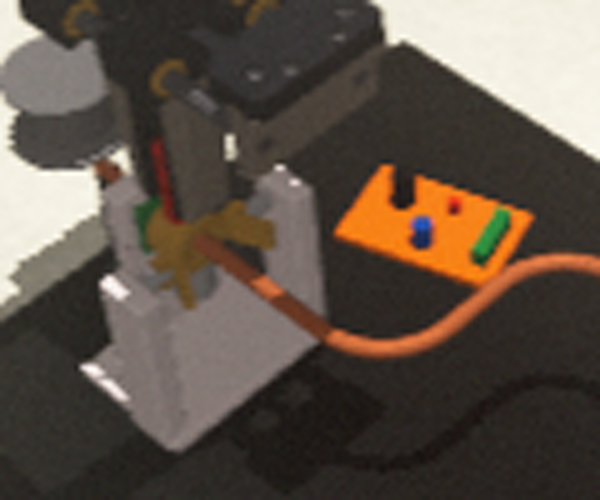

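Emit:
arm_command --commands '[{"slide": [0,-0.1,0],"twist": [0,0,0],"jaw": -1},{"slide": [0,-0.1,0],"twist": [0,0,0],"jaw": -1}]'

```text
t: 16.23
position: [0.5075, 0.0856, 0.1066]
tool_rot: [-0.0, 0.996, 0.086, -0.0]
force: [1.1, -0.6, -2.1]
width: 0.0135
```

```bash
python3 - <<'E'
from h import *
st()
E
```

```text
t 16.23 rail xy [-50.52 116.01] z 0.1066 yaw(tool y in rail) -89.67 tilt 0.00 F rail [ 1.01 -0.73 -2.08] tq [-0.11 -0.07 -0.01] w 13.5 q6 1.56
```

Emit:
arm_command --commands '[{"slide": [0,-0.1,0],"twist": [0,0,0],"jaw": -1},{"slide": [0,-0.1,0],"twist": [0,0,0],"jaw": -1}]'

```text
t: 16.48
position: [0.5074, 0.0866, 0.1066]
tool_rot: [0.0, 0.996, 0.086, -0.0]
force: [1.0, -1.3, -1.2]
width: 0.0133
```

```bash
python3 - <<'E'
from h import *
st()
E
```

```text
t 16.48 rail xy [-50.5  116.99] z 0.1066 yaw(tool y in rail) -89.67 tilt 0.00 F rail [ 0.82 -1.41 -1.19] tq [-0.21 -0.05  0.04] w 13.3 q6 1.56
```

Emit:
arm_command --commands '[{"slide": [0,-0.1,0],"twist": [0,0,0],"jaw": -1},{"slide": [0,-0.1,0],"twist": [0,0,0],"jaw": -1}]'

```text
t: 16.73
position: [0.5072, 0.0875, 0.1066]
tool_rot: [0.0, 0.996, 0.086, 0.0]
force: [1.1, -1.2, -1.5]
width: 0.013
```

```bash
python3 - <<'E'
from h import *
st()
E
```

```text
t 16.73 rail xy [-50.47 117.96] z 0.1066 yaw(tool y in rail) -89.66 tilt 0.01 F rail [ 0.91 -1.41 -1.45] tq [-0.45 -0.09  0.01] w 13.0 q6 1.57
```

Emit:
arm_command --commands '[{"slide": [0,-0.1,0],"twist": [0,0,0],"jaw": -1},{"slide": [0,-0.1,0],"twist": [0,0,0],"jaw": -1}]'

```text
t: 16.98
position: [0.507, 0.0887, 0.1066]
tool_rot: [-0.0, 0.996, 0.086, -0.0]
force: [0.7, -0.8, -0.8]
width: 0.0132
```

```bash
python3 - <<'E'
from h import *
st()
E
```

```text
t 16.98 rail xy [-50.52 119.11] z 0.1066 yaw(tool y in rail) -89.67 tilt 0.01 F rail [ 0.51 -0.89 -0.76] tq [-0.32 -0.02 -0.06] w 13.2 q6 1.57
```

Emit:
arm_command --commands '[{"slide": [0,-0.1,0],"twist": [0,0,0],"jaw": -1},{"slide": [0,-0.1,0],"twist": [0,0,0],"jaw": -1}]'

```text
t: 17.23
position: [0.5068, 0.0896, 0.1066]
tool_rot: [0.0, 0.996, 0.086, -0.0]
force: [1.3, -1.5, -2.4]
width: 0.0132
```

```bash
python3 - <<'E'
from h import *
st()
E
```

```text
t 17.23 rail xy [-50.52 120.04] z 0.1066 yaw(tool y in rail) -89.67 tilt 0.00 F rail [ 0.98 -1.69 -2.42] tq [-0.34 -0.03  0.01] w 13.2 q6 1.57
```

Emit:
arm_command --commands '[{"slide": [0,-0.1,0],"twist": [0,0,0],"jaw": -1},{"slide": [0,-0.1,0],"twist": [0,0,0],"jaw": -1}]'

```text
t: 17.48
position: [0.5066, 0.0905, 0.1066]
tool_rot: [0.0, 0.996, 0.086, -0.0]
force: [0.9, -3.1, -1.7]
width: 0.0131
```

```bash
python3 - <<'E'
from h import *
st()
E
```

```text
t 17.48 rail xy [-50.55 121.  ] z 0.1066 yaw(tool y in rail) -89.67 tilt 0.01 F rail [ 0.35 -3.19 -1.7 ] tq [-0.41 -0.04  0.02] w 13.1 q6 1.57
```

Emit:
arm_command --commands '[{"slide": [0,-0.1,0],"twist": [0,0,0],"jaw": -1},{"slide": [0,-0.1,0],"twist": [0,0,0],"jaw": -1}]'

```text
t: 17.73
position: [0.5065, 0.0915, 0.1066]
tool_rot: [0.0, 0.996, 0.086, -0.0]
force: [1.1, -2.1, -2.1]
width: 0.0132
```

```bash
python3 - <<'E'
from h import *
st()
im=capture("side")[:,:,::-1]; cv2.imwrite("pics/side12.png",cv2.resize(im[170:270,220:340],None,fx=5,fy=5,interpolation=2))
E
```

```text
t 17.73 rail xy [-50.55 121.96] z 0.1066 yaw(tool y in rail) -89.67 tilt 0.01 F rail [ 0.71 -2.21 -2.14] tq [-0.48 -0.08  0.01] w 13.2 q6 1.57
```

View pics/side12.png

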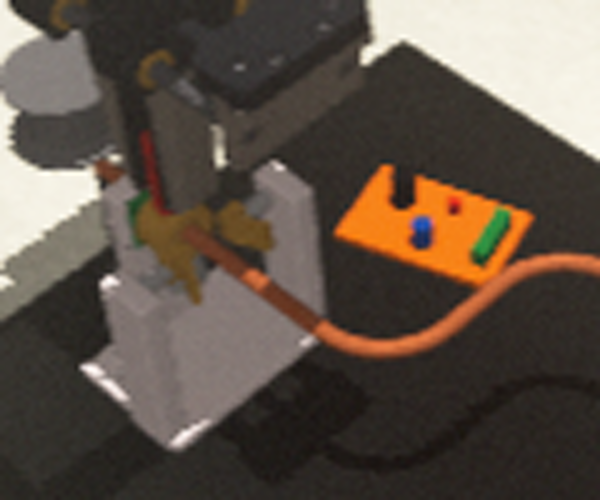

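Emit:
arm_command --commands '[{"slide": [0,-0.06,0],"twist": [0,0,0],"jaw": -1},{"slide": [0,-0.06,0],"twist": [0,0,0],"jaw": -1}]'

```text
t: 18.02
position: [0.5065, 0.0918, 0.1066]
tool_rot: [0.0, 0.996, 0.086, 0.0]
force: [1.5, -4.8, -2.2]
width: 0.0129
```

```bash
python3 - <<'E'
from h import *
st()
E
```

```text
t 18.02 rail xy [-50.52 122.3 ] z 0.1066 yaw(tool y in rail) -89.66 tilt 0.03 F rail [ 0.65 -5.01 -2.18] tq [-0.99 -0.07  0.03] w 12.9 q6 1.57
```

Emit:
arm_command --commands '[{"slide": [0,-0.06,0],"twist": [0,0,0],"jaw": -1},{"slide": [0,-0.06,0],"twist": [0,0,0],"jaw": -1}]'

```text
t: 18.27
position: [0.5064, 0.0921, 0.1066]
tool_rot: [0.001, 0.996, 0.086, 0.0]
force: [0.3, -6.4, -1.2]
width: 0.0134
```

```bash
python3 - <<'E'
from h import *
st()
E
```

```text
t 18.27 rail xy [-50.51 122.56] z 0.1066 yaw(tool y in rail) -89.65 tilt 0.06 F rail [-0.79 -6.36 -1.15] tq [-1.48 -0.13 -0.  ] w 13.4 q6 1.58
```

Emit:
arm_command --commands '[{"slide": [0,-0.05,0],"twist": [0,0,0],"jaw": -1},{"slide": [0,-0.05,0],"twist": [0,0,0],"jaw": -1}]'

```text
t: 18.52
position: [0.5064, 0.0922, 0.1067]
tool_rot: [0.001, 0.996, 0.087, 0.0]
force: [1.9, -8.4, -0.2]
width: 0.0134
```

```bash
python3 - <<'E'
from h import *
st()
E
```

```text
t 18.52 rail xy [-50.5  122.74] z 0.1067 yaw(tool y in rail) -89.64 tilt 0.09 F rail [ 0.48 -8.58 -0.18] tq [-1.79 -0.25  0.02] w 13.4 q6 1.58
```

Emit:
arm_command --commands '[{"slide": [0,0.15,0],"twist": [0,0,0],"jaw": -1},{"slide": [0,0.3,0],"twist": [0,0,0],"jaw": -1},{"slide": [0,0.4,0],"twist": [0,0,0],"jaw": -1},{"slide": [0,0.4,0],"twist": [0,0,0],"jaw": -1}]'

```text
t: 19.02
position: [0.5069, 0.0893, 0.1066]
tool_rot: [-0.0, 0.996, 0.086, -0.0]
force: [1.1, -0.6, -2.0]
width: 0.0133
```

```bash
python3 - <<'E'
from h import *
st()
E
```

```text
t 19.02 rail xy [-50.54 119.76] z 0.1066 yaw(tool y in rail) -89.68 tilt 0.01 F rail [ 0.97 -0.82 -1.98] tq [-0.35 -0.03 -0.03] w 13.3 q6 1.57
```

Emit:
arm_command --commands '[{"slide": [0,0.1,0],"twist": [0,0,0],"jaw": -1},{"slide": [0,0.1,0],"twist": [0,0,0],"jaw": -1}]'

```text
t: 19.27
position: [0.507, 0.0882, 0.1066]
tool_rot: [-0.0, 0.996, 0.086, -0.0]
force: [-0.1, -1.1, -1.4]
width: 0.0135
```

```bash
python3 - <<'E'
from h import *
st()
E
```

```text
t 19.27 rail xy [-50.54 118.7 ] z 0.1066 yaw(tool y in rail) -89.67 tilt 0.01 F rail [-0.27 -1.05 -1.44] tq [-0.3   0.01  0.03] w 13.5 q6 1.57
```

Emit:
arm_command --commands '[{"slide": [0,0.06,0],"twist": [0,0,0],"jaw": -1},{"slide": [0,0.06,0],"twist": [0,0,0],"jaw": -1}]'

```text
t: 19.52
position: [0.5071, 0.0878, 0.1066]
tool_rot: [-0.0, 0.996, 0.086, -0.0]
force: [-0.7, 0.6, -1.6]
width: 0.0136
```

```bash
python3 - <<'E'
from h import *
st()
E
```

```text
t 19.52 rail xy [-50.55 118.28] z 0.1066 yaw(tool y in rail) -89.68 tilt 0.02 F rail [-0.59  0.71 -1.58] tq [0.09 0.16 0.01] w 13.6 q6 1.57
```

Jaws are beginning to hold. I increase the tug in small steps.

Emit:
arm_command --commands '[{"slide": [0,0.06,0],"twist": [0,0,0],"jaw": -1},{"slide": [0,0.06,0],"twist": [0,0,0],"jaw": -1}]'

```text
t: 19.77
position: [0.5072, 0.0875, 0.1066]
tool_rot: [-0.0, 0.996, 0.086, -0.0]
force: [-0.8, 4.2, -0.9]
width: 0.0131
```

```bash
python3 - <<'E'
from h import *
st()
E
```

```text
t 19.77 rail xy [-50.5  117.95] z 0.1066 yaw(tool y in rail) -89.69 tilt 0.05 F rail [-0.1   4.23 -0.9 ] tq [ 0.97  0.26 -0.  ] w 13.1 q6 1.56
```

Emit:
arm_command --commands '[{"slide": [0,0.05,0],"twist": [0,0,0],"jaw": -1},{"slide": [0,0.05,0],"twist": [0,0,0],"jaw": -1},{"slide": [0,0.05,0],"twist": [0,0,0],"jaw": -1}]'

```text
t: 20.15
position: [0.5072, 0.0873, 0.1066]
tool_rot: [-0.001, 0.996, 0.086, -0.0]
force: [-1.0, 6.7, -0.9]
width: 0.0132
```

```bash
python3 - <<'E'
from h import *
st()
E
```

```text
t 20.15 rail xy [-50.49 117.74] z 0.1066 yaw(tool y in rail) -89.70 tilt 0.07 F rail [ 0.12  6.74 -0.9 ] tq [1.38 0.34 0.03] w 13.2 q6 1.56
```

Emit:
arm_command --commands '[{"slide": [0,0.05,0],"twist": [0,0,0],"jaw": -1},{"slide": [0,0.05,0],"twist": [0,0,0],"jaw": -1},{"slide": [0,0.05,0],"twist": [0,0,0],"jaw": -1}]'

```text
t: 20.52
position: [0.5073, 0.0871, 0.1066]
tool_rot: [-0.001, 0.996, 0.086, -0.0]
force: [-1.1, 9.4, -0.4]
width: 0.0136
```

```bash
python3 - <<'E'
from h import *
st()
E
```

```text
t 20.52 rail xy [-50.49 117.54] z 0.1066 yaw(tool y in rail) -89.71 tilt 0.10 F rail [ 0.5   9.41 -0.42] tq [ 1.78  0.43 -0.06] w 13.6 q6 1.56
```

Emit:
arm_command --commands '[{"slide": [0,-0.1,0],"twist": [0,0,0],"jaw": -1},{"slide": [0,-0.2,0],"twist": [0,0,0],"jaw": -1},{"slide": [0,-0.25,0],"twist": [0,0,0],"jaw": -1},{"slide": [0,-0.25,0.08],"twist": [0,0,0],"jaw": -1},{"slide": [0,-0.25,0.16],"twist": [0,0,0],"jaw": -1},{"slide": [0,-0.25,0.16],"twist": [0,0,0],"jaw": -1}]'

```text
t: 21.28
position: [0.5073, 0.0883, 0.1051]
tool_rot: [0.0, 0.996, 0.086, 0.0]
force: [1.7, -1.9, -0.3]
width: 0.013
```

```bash
python3 - <<'E'
from h import *
st()
E
```

```text
t 21.27 rail xy [-50.21 118.74] z 0.1051 yaw(tool y in rail) -89.67 tilt 0.04 F rail [ 1.37 -2.15 -0.34] tq [-0.45 -0.1   0.  ] w 13.0 q6 1.57
```

Tug held and unloaded. Opening gently, then lifting clear.

Emit:
arm_command --commands '[{"slide": [0,0,0],"twist": [0,0,0],"jaw": -0.62},{"slide": [0,0,0],"twist": [0,0,0],"jaw": -0.5},{"slide": [0,0,0],"twist": [0,0,0],"jaw": -0.4},{"slide": [0,0,0],"twist": [0,0,0],"jaw": -0.4}]' --grip_force 5

```text
t: 21.78
position: [0.507, 0.0886, 0.105]
tool_rot: [-0.0, 0.996, 0.086, -0.0]
force: [0.6, -0.5, -0.5]
width: 0.0271
```

```bash
python3 - <<'E'
from h import *
st()
im=capture("side")[:,:,::-1]; cv2.imwrite("pics/side13.png",cv2.resize(im[170:270,220:340],None,fx=5,fy=5,interpolation=2))
E
```

```text
t 21.77 rail xy [-50.54 119.02] z 0.1050 yaw(tool y in rail) -89.67 tilt 0.01 F rail [ 0.5  -0.61 -0.55] tq [0.03 0.14 0.  ] w 27.1 q6 1.57
```

View pics/side13.png

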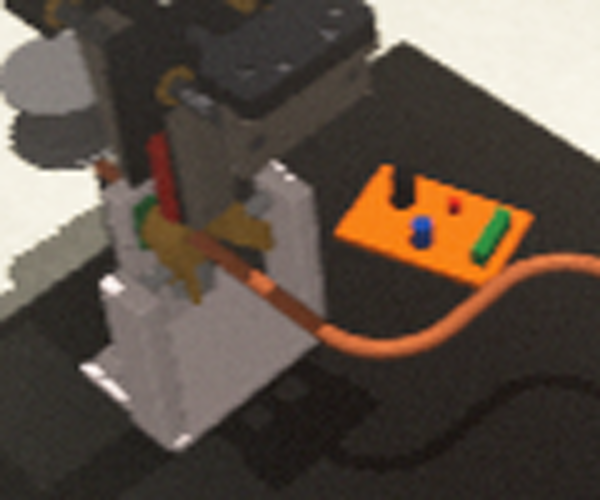

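Emit:
arm_command --commands '[{"slide": [0,0,-0.5],"twist": [0,0,0],"jaw": -0.4},{"slide": [0,0,-2],"twist": [0,0,0],"jaw": -0.4},{"slide": [0,0,-5],"twist": [0,0,0],"jaw": -0.4},{"slide": [0,0,-9],"twist": [0,0,0],"jaw": -0.4},{"slide": [6,0,-11],"twist": [0,0,0],"jaw": -0.4},{"slide": [12,0,-12],"twist": [0,0,0],"jaw": -0.4},{"slide": [17,0,-12],"twist": [0,0,0],"jaw": -0.4},{"slide": [17,0,-12],"twist": [0,0,0],"jaw": -0.4}]'

```text
t: 22.82
position: [0.677, 0.1182, 0.2254]
tool_rot: [-0.0, 0.996, 0.086, 0.001]
force: [-0.9, -0.3, 0.4]
width: 0.0277
```

```bash
python3 - <<'E'
from h import *
st()
im=capture("side")[:,:,::-1]; cv2.imwrite("pics/side14.png",cv2.resize(im[170:270,220:340],None,fx=5,fy=5,interpolation=2))
im=capture("top")[:,:,::-1]; cv2.imwrite("pics/top14.png",im); cv2.imwrite("pics/top14c.png",cv2.resize(im[235:315,240:340],None,fx=6,fy=6,interpolation=2))
E
```

```text
t 22.82 rail xy [122.09 119.96] z 0.2254 yaw(tool y in rail) -89.67 tilt 0.09 F rail [-0.94 -0.19  0.39] tq [-0.02  0.13  0.  ] w 27.7 q6 1.57
```

View pics/side14.png

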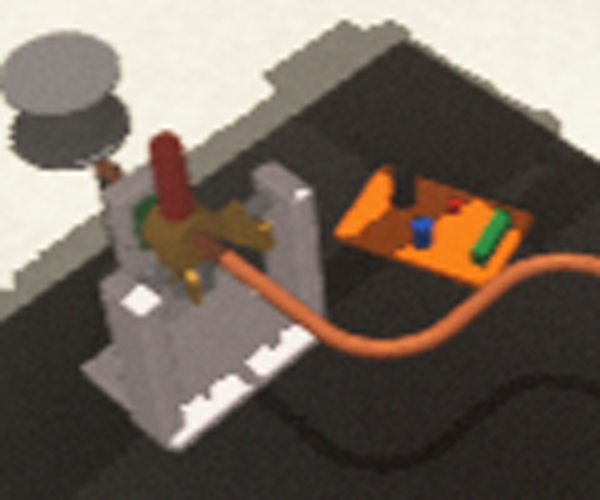

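View pics/top14c.png

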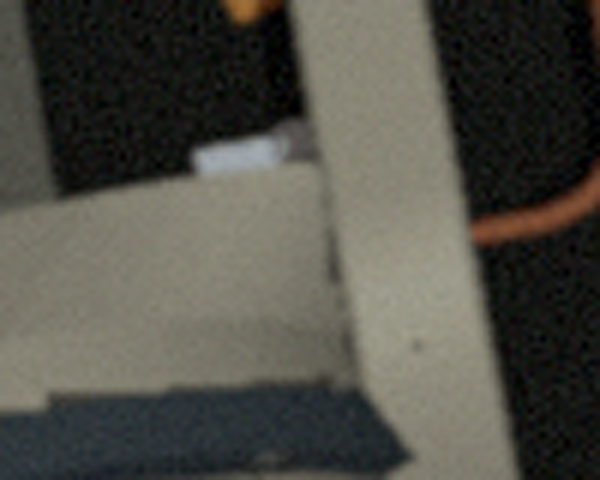

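View pics/top14.png

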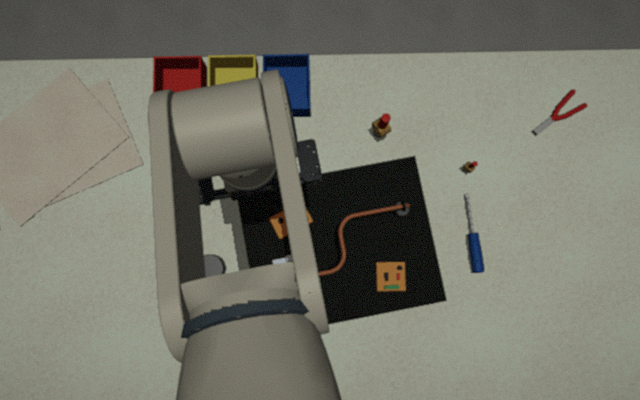

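```bash
python3 - <<'E'
from h import *
for z in(.097,.115,.135):
    p=(proj("side",np.r_[toW((-50,118.4)),z])-[220,170])*5; print(z,np.round(p))
for uv,z in(((165,138),.135),((175,212),.097)):
    print(toR(onplane("side",np.array(uv)/5+[220,170],z)))
E
```

```text
0.097 [178. 204.]
0.115 [173. 173.]
0.135 [166. 138.]
[-50.28328429 118.79790692]
[-53.75768877 115.92222917]
```

```bash
python3 -c "
from rig import *
print(finish_job())"
```

```text
the job is handed in; nothing more can be done
None
```

The collar is seated in the terminal and the job is handed in, at about 23 s of the 72 s allowed. No verdict came back.

- **Slide:** I gripped the middle-sized collar's stem and lifted it about 2 mm so the bore sat centred on the wire. Sideways forces stayed under about 1 N along the rail and round both bends. Going through the jaws took up to about 3 N.
- **Pad:** the hard stop came at rail y ≈ 122 mm, where I pressed to 8.6 N. That puts the pad face at about 127 mm. The top view gave 126–129 mm for it, but rays from the side view gave 124–139 mm depending on the point and height assumed.
- **Tug:** pulling back, the jaws held up to 9.4 N with the collar near y ≈ 118 mm.
- **Release:** I eased off the load, lowered the collar onto the wire, opened the gripper and moved clear.

**Last checks:** the side view showed the stem upright at y ≈ 118.5 mm, which means the pad is still pressed about 1.4 mm, with both jaws closed behind the sleeve. The pad and jaw values are inferred from position and pictures, as the robot does not report them. In the last top view the arm hid the terminal and the reel was half covered. The boards, the screwdriver and what showed of the reel looked unmoved. One move call was refused for leaving out the jaw value, and it moved nothing.

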